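Refit the filter cover of a power supply with its push rivets

ROBOT

A 6-joint arm with a two-finger parallel gripper is mounted at the origin on a cart in front of the work surface, level with it; the furniture and walls round the work are solid. World frame = base frame: x ahead of the robot, y to its left, z up, the work surface at z = 0. Lengths are in mm, angles in degrees, forces in N, time in s.
With the tool pointing down it reaches from about 350 to 850 mm from the base axis. Payload 8.1 kg.
Tool frame: the origin (TCP) lies on the centre line of the jaws, within the pads' length; the fingertips stand r.tip_extent ahead of it and the grasp point (between the pads) lies 8 mm behind it (r.tip_extent is the distance from the TCP to the fingertips, in mm); z points along the fingers, y is the direction in which the jaws open and shut (so a half turn about z gives the same grasp; the last joint's range is limited). The gripper opens to 85 mm and grips with 20 to 120 N. Pads are 22 mm wide; open, the fingers measure 114 mm over their backs; the gripper's body (76 mm by 85 mm) begins 54 mm behind the grasp point. The pads swing forward as they close: fully open they stand 13 mm farther back than shut.
Start: joints at [71.998, 7.471, 85.268, -0, 87.261, -4.893], TCP at [136.063, 584.373, 213.792] pointing down, gripper open.
Joint ranges: [-169.43, 169.43], [-51.17, 129.36], [1.28, 143.12], [-76.62, 256.62], [0, 156.53], [-152.29, 152.29]. Speed limits (degrees/s): [136.94, 136.94, 159.86, 180, 180, 180].

INTERFACE

Orientations are given as [roll, pitch, yaw] about the fixed x, y, z axes, in that order (R = Rz(yaw) Ry(pitch) Rx(roll)).
In Python, from bench import sense, optics, hand_in, spotter, r gives the robot as it stands.
- The arm moves only by the tool apply_moves, never from a script. Its argument "series" is a list of rows, each a list of 3 entries, a list of its own where there are three numbers: the opening, from 0 (shut) to 1 (fully open), then the shift along the world's x, y, z in m, then the turn about the world's z in rad. In form: [[grip, [x, y, z], turn], ...]. A call has 1 to 5 rows; each row is the pose to reach, as a shift and turn from the pose measured when the call began; what a row does not reach only later rows make up. A row lasts 1/8 s, in which the tool goes at most 62.5 mm and 10.7 degrees, less where a joint would pass 70% of its speed; a pose out of reach is approached as far as the arm can. A call with a gripper value outside its range is refused whole. The fingers move at their own pace and stop on an object; "grip_force" is the grip in N (left out, the last holds). Time passes only in rows, so rows that repeat a pose let the fingers close. It gives the time, the measured TCP pose, the force and the opening at its end, in the units of the state.
- sense(): the state, without advancing time (a new reading comes with each control period).
- optics.snapshot(name): name is "scene" or "top"; returns a dict with "color" (480x640x3 uint8, blue, green, red), "intrinsics" (3x3 intrinsics, pixels), "rvec" (rotation vector, rad) and "tvec" (3), from world to camera coordinates, as OpenCV has them. Camera axes: x right, y down, z forward; pixel columns grow to the right and rows downward; lengths in mm; the calibration is good to about 2 mm. A picture is of the moment at which its call begins. There is no depth.
- hand_in(): hands the job in, once; it reports no verdict.
Trained networks look in a picture, given as the dict that the camera call returned (one of the last four; its "shot" number tells which), for a name from the list of things; names that differ only in an ending like _2 or _b are one class to them, and where a whole thing is asked for, a point or a joint stands for the part that bears it (a point fixed in the world has none). Each returns a list of dicts, best first, with "p" (0 to 1); they miss things now and then, are a little off and sometimes report something else, mostly with a low value. They report only what shows in the picture. A call takes as long as a camera call. They do not tell look-alikes from the thing itself.
- spotter.search_frame(picture, query): "xyz" ([x, y, z] in mm, in the coordinates of the camera as it stood for that picture, good to about 4 mm: the middle of the surface that is visible of it).
- spotter.masks_of(picture, query): "mask" (480x640 bool, what is visible of it).
The state is a dict: "time": time; "joint_pos": joint angles; "qd": joint speeds; "joint_efforts": joint torques, N m; "tool_pos": TCP position; "tcp_rot": TCP orientation; "ft_force": force on the tool from outside, world axes, zero at the start; "wrist_torque": the same for the moment, N m; "finger_gap": finger opening in mm.
Only numpy, scipy, OpenCV 4.12 (cv2) and the standard library are available. Lean on these libraries where they do the work, as an engineer would, in place of code of your own. Each camera call takes 0.05 s, during which the arm holds its last target.

TASK

The loose white vent cover belongs on top of the electrophoresis power supply, on the charcoal frame of its filter bay. With both rivet pins still up, feel the two rivets into their holes and set the cover fully home, then push each rivet's white centre pin down flush so that the rivets spread and lock. Press gently, the plastic cracks under a hard push, and leave the other things on the bench where they are.

Things in the scene. Friction and masses are not known exactly. Their poses are not given: they have to be found in the camera images.
- cover_grip (a point): loose white vent cover: plate 62 (its x) x 130 (its y) x 3.5 mm, gasket below, a rim 38 x 60 mm under it reaching 15 mm below the gasket face; it stands on the rim at the start. This point: centre of its finger rib, 12 mm thick (x), 46 mm long (y), from 3.5 to 23.5 mm above the gasket face, point at 13.5 mm; z up. Half a turn round fits as well. 0.10 to 0.16 kg
- pin_a_top (a point): top of the white centre pin (head 11.6 mm wide) of the black push rivet on the cover's centre line, 52 mm from cover_grip at its +y end; 14.5 mm above the gasket face when up, 6.5 mm when flush. The black flange round it is 21 mm wide, top 6 mm above that face. The rivet's shank, 10 mm in diameter, ends 14 mm below the face, its last 1.5 mm tapered to 8.4 mm
- pin_b_top (a point): the same for the rivet at the cover's -y end
- pin_a (a joint): how far pin a is pushed in, m: 0 fully up (starts at 0 to 0.001), 0.008 flush (hard stop). It stays where it is left. Pushing takes about 9 N all the way, then it stops hard. Going in, it spreads two legs of the shank to 8.4 mm from the rivet's axis, which catch under the frame's 4 mm skin; then the shank no longer enters its hole
- pin_b (a joint): the same for pin b
- bay_center (a point): where the filter bay's charcoal frame (92 x 160 mm) nominally centres, level with its flat top, 80.5 to 88.5 mm above the bench; z up. The frame is clamped in oversize holes and sits up to 3.5 mm off in x and in y, not turned. It has a 46 (x) x 68 mm (y) mouth and a rivet hole 11 mm wide, through 4 mm, 52 mm to either side along y. Fitted, cover_grip is 13.5 mm above its top
- psu: electrophoresis power supply, slate-blue housing 205 x 212 x 74 mm, fixed, on adjustable feet; sloped front with display, knob and sockets towards its -x. Origin under its middle; bay_center is 20 mm from it in x, 80.5 mm in z. The housing or frame cracks if pressed with more than 35 N
- tape_roll: roll of cream label tape lying flat, 74 mm wide, 18 mm high, not to be disturbed; origin at the middle of its underside
- mini_rotor: black centrifuge rotor 92 mm wide, 39 mm high, not to be disturbed; origin under its middle
- tube_rack_blue: blue micro tube rack 75 x 200 x 54 mm, not to be disturbed; origin under its middle
- bench_timer: white digital timer 66 x 66 x 19 mm, not to be disturbed; origin under its middle
Not all that is in view belongs to the job. What is shaped like the part that bears cover_grip but brown or green is not meant.

How it is judged:
By the outcome, as a careful person would: the job done as asked, in the order asked, and still so for the second after the job is handed in, with the robot touching nothing.
It also fails if it takes over 72 s, if anything falls off the work surface, if the arm or the gripper's body presses on something with over 40 N, if the wrist force passes 120 N, or if a joint passes its speed limit or range.

## Working session

There is one attempt and no reset: what is moved stays moved. The work goes in short steps, Python scripts to look and compute and a tool call to move; the robot and the scene stay as the last step left them, time stands still between calls to the robot, and variables do not carry over. Pictures are saved under pics/ and viewed, and the job is handed in when it is done.

Besides the shell and the picture viewer there is one more tool, called after "Emit:" by a JSON object that holds its "api" and its "payload", one argument or row to a line. apply_moves: Moves the arm, as the interface text tells. Its arguments: {"type":"object","properties":{"series":{"type":"array"},"grip_force":{"type":"number"}},"required":["series"]}

```bash
ls; mkdir -p pics
cat > h.py <<'E'
import numpy as np, cv2
from bench import sense, optics, hand_in, spotter, r
def RT(p):
    R,_=cv2.Rodrigues(np.array(p["rvec"],float)); return R,np.array(p["tvec"],float).ravel()
def c2w(p,x):
    R,t=RT(p); return R.T@(np.array(x)-t)
def w2p(p,X):
    R,t=RT(p); c=(R@np.array(X,float).reshape(-1,3).T).T+t
    q=(np.array(p["intrinsics"])@c.T).T; return q[:,:2]/q[:,2:]
def ray(p,uv,z):
    R,t=RT(p); d=R.T@np.linalg.inv(np.array(p["intrinsics"]))@np.array([uv[0],uv[1],1.]); o=-R.T@t
    return o+d*(z-o[2])/d[2]
E
python3 - <<'E'
from h import *
print(sense(), r.tip_extent)
for n in ["scene","top"]:
    p=optics.snapshot(n); cv2.imwrite(f"pics/{n}0.png",p["color"])
    R,t=RT(p); print(n,p["shot"],-R.T@t, np.array(p["intrinsics"]).tolist())
    for q in ["cover_grip","pin_a_top","psu","tape_roll","mini_rotor","tube_rack_blue","bench_timer"]:
        for d in spotter.search_frame(p,q)[:4]: print(q,round(d["p"],2),c2w(p,d["xyz"]).round(0), w2p(p,c2w(p,d["xyz"])).round(0))
E
```

```text
pics
{'time': 0.0, 'joint_pos': array([ 7.19984264e+01,  7.51430528e+00,  8.53305853e+01,  8.34084243e-04,
        8.72610397e+01, -4.89178435e+00]), 'qd': array([ 0.03963921,  0.01920693,  0.04715587,  0.05621152, -0.04111501,
        0.02382892]), 'joint_efforts': array([ 2.45843812e-04, -5.69420886e+01, -5.00535822e+01, -3.37044239e-04,
        1.49898708e-02, -7.72209773e-05]), 'tool_pos': array([135.86852186, 583.81190239, 212.74031087]), 'tcp_rot': array([-1.79894527e+02, -9.86312448e-03,  1.66890161e+02]), 'ft_force': array([-1.12567747, -0.02497236,  0.2985801 ]), 'wrist_torque': array([ 0.03757412, -0.01543498,  0.0267123 ]), 'finger_gap': 85.15657895337075} 11.0
scene 1 [   20.24705418 -1134.77180157  1298.63736742] [[437.72229296793597, 0.0, 320.25325916713746], [0.0, 437.72229296793597, 236.90147176550434], [0.0, 0.0, 1.0]]
cover_grip 0.8 [ 461. -371.   16.] [[312. 300.]]
cover_grip 0.74 [ 388. -732.   15.] [[352. 397.]]
cover_grip 0.64 [ 649. -472.   18.] [[372. 297.]]
psu 0.92 [504. -89.  77.] [[284. 233.]]
tape_roll 0.59 [505. 261.  20.] [[247. 192.]]
mini_rotor 0.67 [674. 231.  25.] [[285. 182.]]
mini_rotor 0.41 [504. -89.  79.] [[284. 233.]]
tube_rack_blue 0.89 [768.  71.  49.] [[321. 191.]]
bench_timer 0.59 [ 698. -294.   14.] [[355. 259.]]
top 2 [ 378.76455211 -176.89908025 1620.97903441] [[549.6199904333017, 0.0, 320.5585334669196], [0.0, 549.6199904333017, 241.98902516746605], [0.0, 0.0, 1.0]]
cover_grip 0.96 [ 645. -470.   17.] [[409. 218.]]
cover_grip 0.64 [ 465. -364.   16.] [[375. 279.]]
cover_grip 0.57 [ 387. -724.   15.] [[499. 304.]]
psu 0.88 [513. -63.  83.] [[270. 263.]]
tape_roll 0.73 [506. 265.  21.] [[159. 269.]]
mini_rotor 0.56 [682. 235.  22.] [[170. 209.]]
tube_rack_blue 0.63 [778.  83.  50.] [[220. 174.]]
bench_timer 0.89 [ 702. -294.   22.] [[349. 199.]]
bench_timer 0.36 [ 463. -366.   15.] [[376. 280.]]
```

View pics/scene0.png

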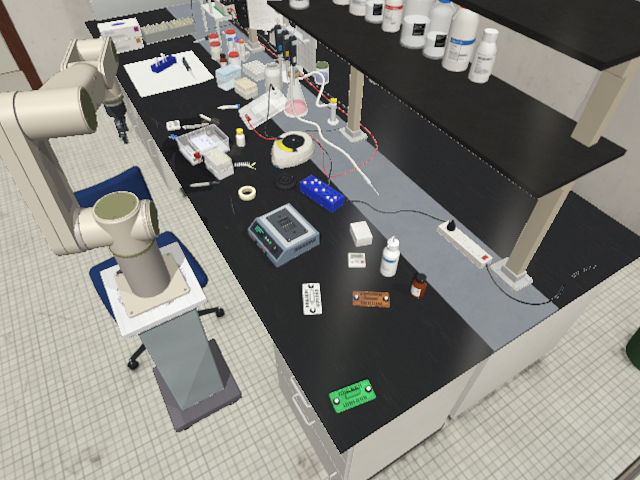

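View pics/top0.png

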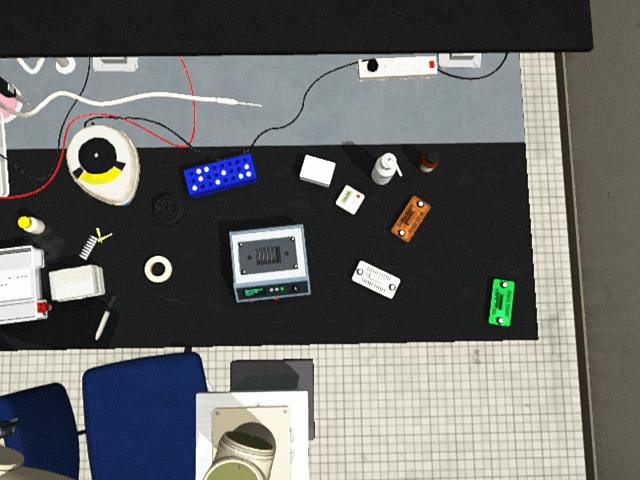

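The white cover is at about (376,279) in the top view, with brown and green decoys at (411,218) and (502,302). The PSU with its charcoal frame is at (268,256). I'll zoom in on both next.

Run:
```python
from h import *
p=optics.snapshot("top"); s=optics.snapshot("scene")
I=p["color"]
a=cv2.resize(I[240:320,335:415],(400,400),interpolation=cv2.INTER_CUBIC)
b=cv2.resize(I[215:315,220:320],(400,400),interpolation=cv2.INTER_CUBIC)
cv2.imwrite("pics/z1.png",np.hstack([a,b]))
I=s["color"]
a=cv2.resize(I[270:330,280:340],(400,400),interpolation=cv2.INTER_CUBIC)
b=cv2.resize(I[195:275,243:323],(400,400),interpolation=cv2.INTER_CUBIC)
cv2.imwrite("pics/z2.png",np.hstack([a,b]))
for pp,n in [(p,'top'),(s,'scene')]:
  for q in ["cover_grip","psu","pin_a_top"]:
    for d in spotter.masks_of(pp,q)[:5]:
        m=d["mask"].astype(np.uint8); c,_=cv2.findContours(m,0,1); 
        if not c: continue
        c=max(c,key=cv2.contourArea); print(n,q,round(d["p"],2),m.sum(),cv2.minAreaRect(c))
```

```text
top cover_grip 0.97 952 ((410.1922607421875, 217.9615020751953), (22.46535873413086, 44.09866714477539), 33.690067291259766)
top cover_grip 0.82 950 ((501.146240234375, 301.8307800292969), (21.582042694091797, 44.77653884887695), 7.125016689300537)
top psu 0.59 5365 ((269.3246154785156, 262.8342590332031), (72.28485107421875, 75.53007507324219), 83.9909896850586)
top pin_a_top 0.53 875 ((376.0000305175781, 279.0000305175781), (43.826927185058594, 20.57182502746582), 26.56505012512207)
scene cover_grip 0.86 857 ((352.15753173828125, 395.25347900390625), (20.950368881225586, 43.18819046020508), 69.44395446777344)
scene cover_grip 0.59 509 ((370.6145935058594, 297.9529724121094), (37.71149826049805, 14.368043899536133), 4.23639440536499)
scene psu 0.68 2831 ((283.7729187011719, 233.00686645507812), (53.57328414916992, 62.1748046875), 61.69924545288086)
```

View pics/z1.png

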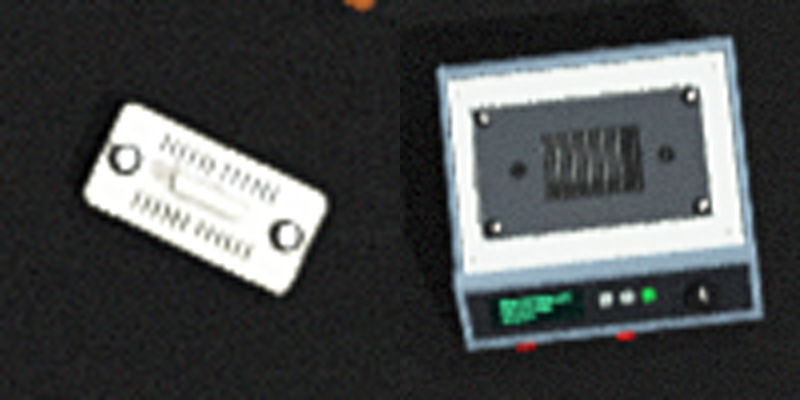

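View pics/z2.png

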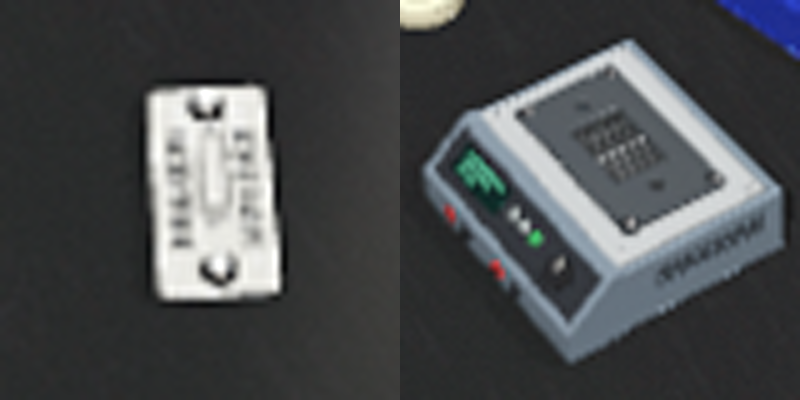

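```bash
cat > m.py <<'E'
from h import *
from scipy.optimize import least_squares
def blob(mask,seed):
    n,l,st,c=cv2.connectedComponentsWithStats(mask.astype(np.uint8)); k=l[seed[1],seed[0]]; return l==k
p=optics.snapshot("top"); s=optics.snapshot("scene")
def up(I,x0,y0,w,f=8): return cv2.resize(I[y0:y0+w,x0:x0+w],None,fx=f,fy=f,interpolation=cv2.INTER_CUBIC)
def outline(pp,x0,y0,w,lo,hi,seed,close=0):
    f=8;g=cv2.cvtColor(up(pp["color"],x0,y0,w),cv2.COLOR_BGR2GRAY)
    m=((g>=lo)&(g<=hi)).astype(np.uint8)
    b=blob(m,((seed[0]-x0)*f,(seed[1]-y0)*f)).astype(np.uint8)
    c,_=cv2.findContours(b,0,1);c=max(c,key=cv2.contourArea)
    return (c[:,0,:]+.5)/f-.5+[x0,y0], g, b
E
python3 - <<'E'
from m import *
# cover
res=[]
for pp,x0,y0,w,seed in [(p,345,250,60,(376,270)),(s,290,275,50,(303,285))]:
    c,g,b=outline(pp,x0,y0,w,130,255,seed)
    q=np.array([ray(pp,u,16.8)[:2] for u in c],np.float32)
    print("cover",cv2.minAreaRect(cv2.convexHull(q)))
    cv2.imwrite(f"pics/cv{w}.png",np.hstack([g,b*255]))
for pp,x0,y0,w,seed in [(p,220,215,100,(245,245)),(s,243,195,80,(275,215))]:
    hsv=None
    c,g,b=outline(pp,x0,y0,w,0,120,seed)
    for z in (80.5,84.5,88.5):
        q=np.array([ray(pp,u,z)[:2] for u in c],np.float32)
        print("frame",z,cv2.minAreaRect(cv2.convexHull(q)))
    cv2.imwrite(f"pics/fr{w}.png",np.hstack([g,b*255])[::2,::2])
E
```

```text
cover ((464.9294128417969, -365.91400146484375), (133.23252868652344, 65.97736358642578), 63.2020263671875)
cover ((463.7007751464844, -363.0287170410156), (135.6259002685547, 65.49484252929688), 63.03892135620117)
frame 80.5 ((534.4683837890625, -55.14983367919922), (92.1367416381836, 161.16201782226562), 5.329610347747803)
frame 84.5 ((534.0640869140625, -55.465972900390625), (91.89746856689453, 160.7435760498047), 5.3296380043029785)
frame 88.5 ((533.6597900390625, -55.78208923339844), (91.65827178955078, 160.3250732421875), 5.329596996307373)
frame 80.5 ((533.302978515625, -53.03972625732422), (93.18787384033203, 163.0672149658203), 5.2856855392456055)
frame 84.5 ((531.6182861328125, -56.59181213378906), (92.88182067871094, 162.53172302246094), 5.285687446594238)
frame 88.5 ((529.93359375, -60.14390563964844), (92.57588195800781, 161.99627685546875), 5.285688400268555)
```

View pics/fr100.png

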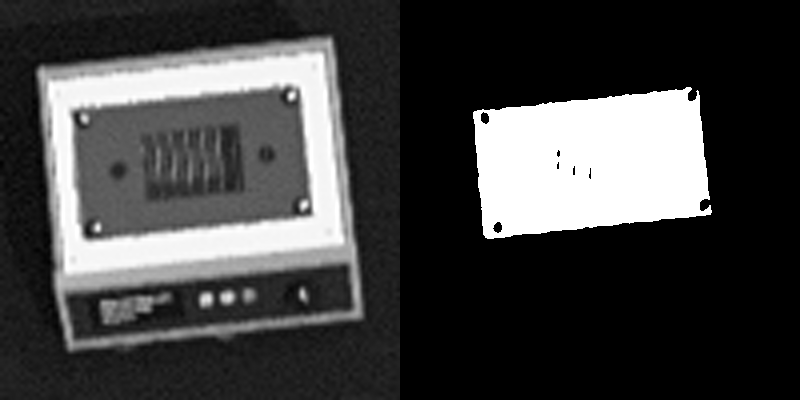

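View pics/fr80.png

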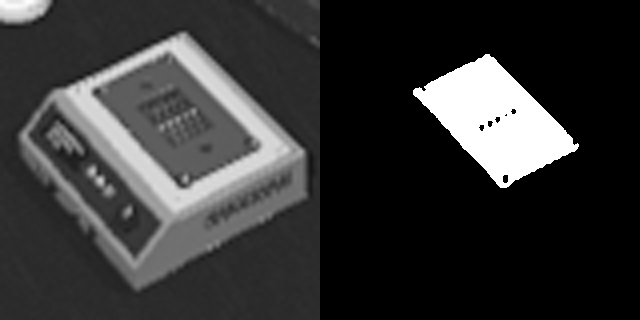

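View pics/cv50.png

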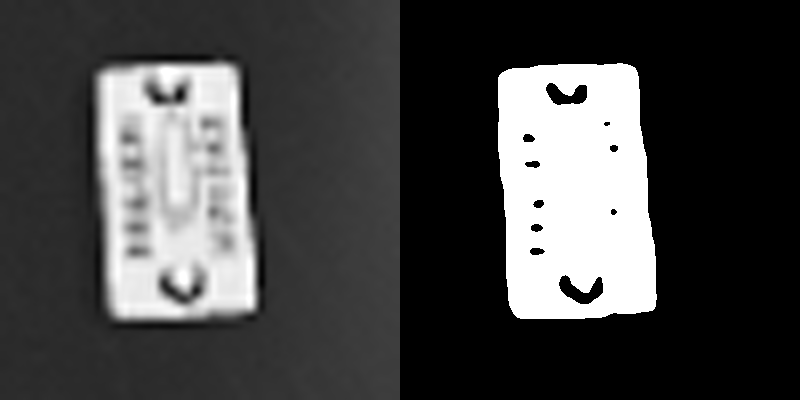

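Emit:
{"api": "apply_moves", "payload": {
  "series": [
    [0.6,[0.042,-0.044,0.0],-0.18],
    [0.6,[0.084,-0.088,0.0],-0.36],
    [0.6,[0.126,-0.132,0.0],-0.54],
    [0.6,[0.168,-0.176,0.0],-0.72],
    [0.6,[0.21,-0.22,0.0],-0.9]
  ]
}}

```text
time: 1.92
tool_pos: [347.2, 362.9, 214.1]
tcp_rot: [180.0, -0.0, 115.0]
ft_force: [0.7, 0.4, -0.4]
finger_gap: 51.4
```

Emit:
{"api": "apply_moves", "payload": {
  "series": [
    [0.6,[0.02,-0.058,0.0],-0.18],
    [0.6,[0.04,-0.116,0.0],-0.36],
    [0.6,[0.06,-0.174,0.0],-0.54],
    [0.6,[0.08,-0.232,0.0],-0.72],
    [0.6,[0.1,-0.29,0.0],-0.9]
  ]
}}

```text
time: 2.55
tool_pos: [447.6, 71.0, 214.5]
tcp_rot: [179.9, -0.0, 63.1]
ft_force: [1.5, 0.3, -0.5]
finger_gap: 51.5
```

Emit:
{"api": "apply_moves", "payload": {
  "series": [
    [0.6,[0.004,-0.06,0.0],0.0],
    [0.6,[0.008,-0.12,0.0],0.0],
    [0.6,[0.012,-0.18,0.0],0.0],
    [0.6,[0.016,-0.24,0.0],0.0],
    [0.6,[0.018,-0.3,0.0],0.0]
  ]
}}

```text
time: 3.18
tool_pos: [465.6, -231.1, 214.8]
tcp_rot: [179.8, -0.1, 63.1]
ft_force: [0.6, -0.8, -0.3]
finger_gap: 51.2
```

Emit:
{"api": "apply_moves", "payload": {
  "series": [
    [0.6,[-0.001,-0.05,-0.01],0.0],
    [0.6,[-0.001,-0.1,-0.03],0.0],
    [0.6,[-0.001,-0.134,-0.07],0.0],
    [0.6,[-0.001,-0.134,-0.11],0.0],
    [0.6,[-0.001,-0.134,-0.115],0.0]
  ]
}}

```text
time: 3.8
tool_pos: [462.2, -363.5, 95.9]
tcp_rot: [-179.8, -0.2, 63.0]
ft_force: [0.4, 0.2, -0.8]
finger_gap: 51.7
```

Run:
```python
from h import *
p=optics.snapshot("top"); s=optics.snapshot("scene")
a=cv2.resize(p["color"][240:320,335:415],(400,400),interpolation=cv2.INTER_CUBIC)
b=cv2.resize(s["color"][250:330,272:352],(400,400),interpolation=cv2.INTER_CUBIC)
cv2.imwrite("pics/g1.png",np.hstack([a,b])); S=sense(); print(S["tool_pos"],S["tcp_rot"],S["ft_force"])
```

```text
[ 464.41095403 -364.64405951   99.81499336] [ 1.79904184e+02 -8.22029609e-02  6.31030479e+01] [-0.8078639   0.27734898  0.67154494]
```

View pics/g1.png

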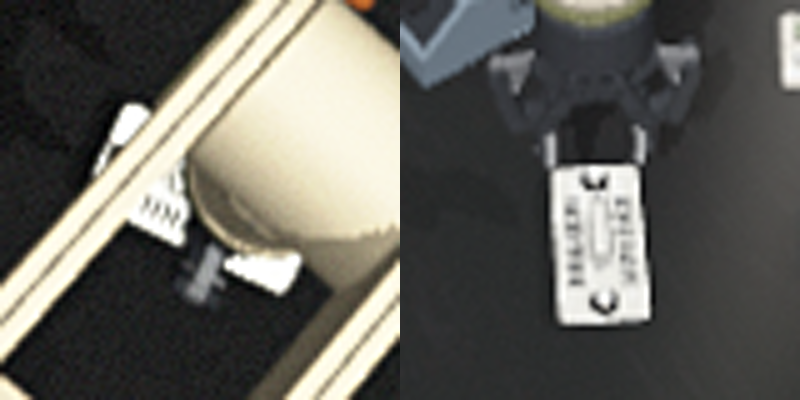

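Emit:
{"api": "apply_moves", "payload": {
  "series": [
    [0.6,[0,0,-0.03],0.0],
    [0.6,[0,0,-0.055],0.0],
    [0.6,[0,0,-0.062],0.0],
    [0.6,[0,0,-0.066],0.0],
    [0.6,[0,0,-0.066],0.0]
  ]
}}

```text
time: 4.53
tool_pos: [465.3, -365.2, 35.3]
tcp_rot: [179.8, -0.0, 63.1]
ft_force: [0.4, 0.8, 0.0]
finger_gap: 51.1
```

Run:
```python
from h import *
s=optics.snapshot("scene")
b=cv2.resize(s["color"][260:330,280:350],(560,560),interpolation=cv2.INTER_CUBIC)
cv2.imwrite("pics/g2.png",b); S=sense(); print(S["tool_pos"],S["tcp_rot"],S["ft_force"])
```

```text
[ 465.21658585 -365.24737699   35.27619037] [ 1.79790461e+02 -4.92091469e-02  6.31129716e+01] [0.9700365  0.53853323 0.06675614]
```

View pics/g2.png

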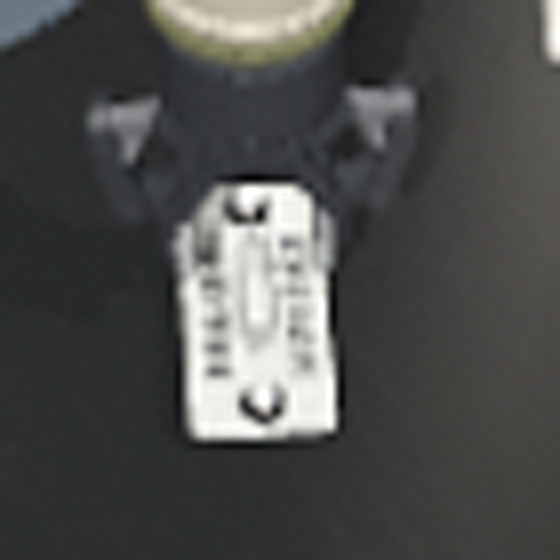

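Run:
```python
from h import *
s=optics.snapshot("scene")
a=np.radians(63.1-90)
for z in (20,24,45):
  for d in (0,26,-26):
    X=[465.2+d*np.cos(a),-365.2+d*np.sin(a),z]; print(z,d,((w2p(s,X)[0]-[280,260])*8).round(0))
print(((w2p(s,[[464.4,-364.7,38.5],[464.4,-364.7,18.5]])-[280,260])*8).round())
```

```text
20 0 [256. 301.]
20 26 [315. 298.]
20 -26 [197. 305.]
24 0 [256. 296.]
24 26 [315. 293.]
24 -26 [197. 300.]
45 0 [256. 268.]
45 26 [316. 265.]
45 -26 [196. 272.]
[[254. 277.]
 [254. 303.]]
```

Emit:
{"api": "apply_moves", "payload": {
  "series": [
    [0.05,[0,0,0],0.0],
    [0.05,[0,0,0],0.0],
    [0.05,[0,0,0],0.0],
    [0.05,[0,0,-0.002],0.0],
    [0.05,[0,0,-0.002],0.0]
  ],
  "grip_force": 30
}}

```text
time: 5.25
tool_pos: [464.9, -365.0, 32.8]
tcp_rot: [179.8, -0.1, 63.1]
ft_force: [0.3, -0.0, -0.4]
finger_gap: 4.4
```

Emit:
{"api": "apply_moves", "payload": {
  "series": [
    [0.05,[0,0,0],0.0],
    [0.05,[0,0,0],0.0]
  ]
}}

```text
time: 5.5
tool_pos: [464.9, -365.0, 32.7]
tcp_rot: [179.8, -0.1, 63.1]
ft_force: [-0.4, 0.1, 0.3]
finger_gap: 4.3
```

Run:
```python
from h import *
s=optics.snapshot("scene")
b=cv2.resize(s["color"][260:330,280:350],(560,560),interpolation=cv2.INTER_CUBIC)
cv2.imwrite("pics/g3.png",b); S=sense(); print(S["tool_pos"],S["tcp_rot"],S["ft_force"],S["finger_gap"])
```

```text
[ 464.89340271 -365.05146956   32.74213674] [ 1.79834275e+02 -6.08805027e-02  6.31084670e+01] [0.12468713 0.40185334 0.45875067] 4.517543148423542
```

View pics/g3.png

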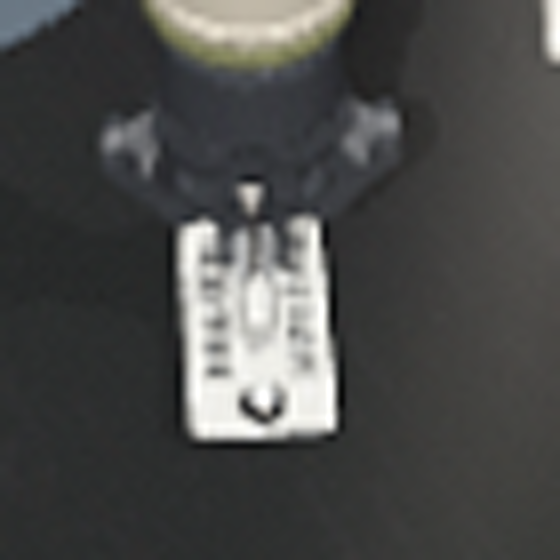

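Run:
```python
from h import *
s=optics.snapshot("scene")
b=cv2.resize(s["color"][262:312,292:332],(640,800),interpolation=cv2.INTER_LANCZOS4)[:600]
cv2.imwrite("pics/g4.png",b)
p=optics.snapshot("top")
b=cv2.resize(p["color"][240:320,335:415],(600,600),interpolation=cv2.INTER_LANCZOS4)
cv2.imwrite("pics/g5.png",b)
print(sense()["joint_pos"])
```

```text
[-43.17769947  14.95727532  96.47710265   0.114116    68.41456199
 -16.32660115]
```

View pics/g4.png

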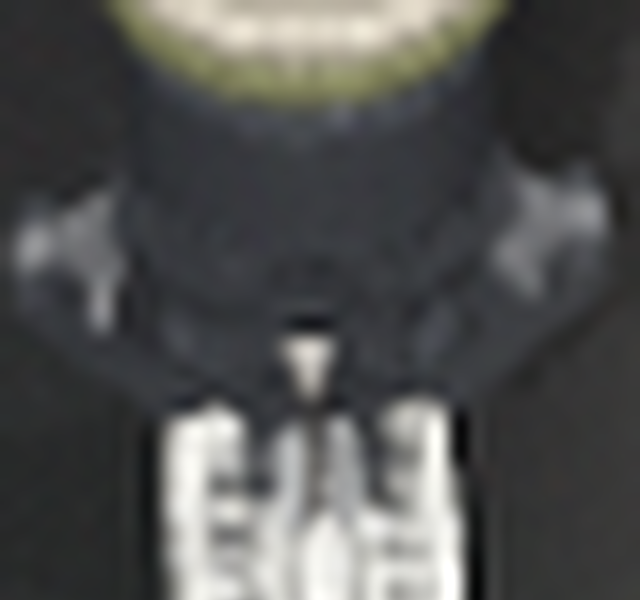

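View pics/g5.png

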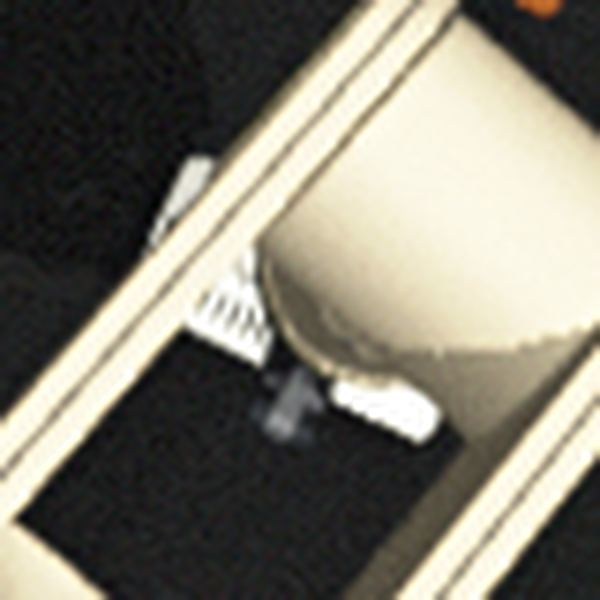

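Run:
```python
from h import *
s=optics.snapshot("scene"); p=s
print(w2p(s,[[136,584,202],[136,584,215],[136,584,230]]))
I=cv2.imread("pics/scene0.png")
cv2.imwrite("pics/g6.png",cv2.resize(I[90:150,90:150],(600,600),interpolation=cv2.INTER_LANCZOS4))
# pixel of observed tip -> which z at xy ; which xy at z=22
print(ray(s,(312,293.9),22),ray(s,(312,293.9),38.5),ray(s,(312,293.9),50))
```

```text
[[129.51468054 145.37102505]
 [128.54357822 142.78286894]
 [127.41039545 139.7627403 ]]
[ 472.55894506 -352.45711461   22.        ] [ 466.71300447 -362.56820228   38.5       ] [ 462.63856103 -369.61532398   50.        ]
```

View pics/g6.png

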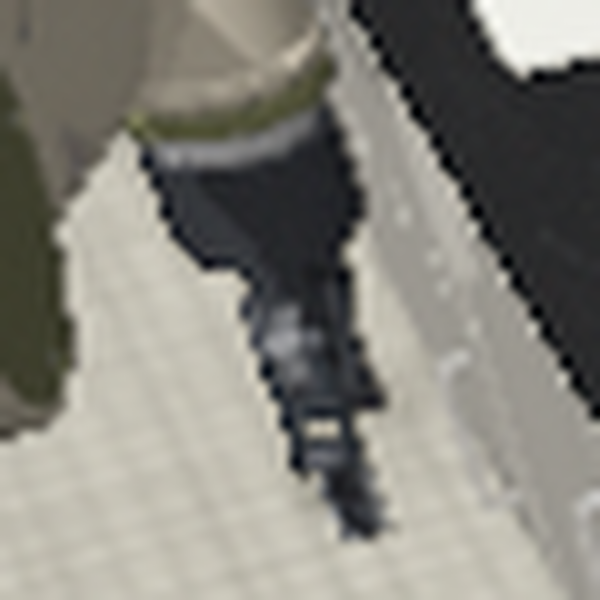

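Emit:
{"api": "apply_moves", "payload": {
  "series": [
    [0.35,[0,0,0],0.0],
    [0.35,[0,0,0],0.0],
    [0.35,[0,0,-0.001],0.0],
    [0.35,[0,0,-0.002],0.0],
    [0.35,[0,0,-0.003],0.0]
  ]
}}

```text
time: 6.32
tool_pos: [464.9, -365.0, 29.7]
tcp_rot: [179.8, -0.1, 63.1]
ft_force: [-0.0, -0.7, -1.0]
finger_gap: 30.0
```

Run:
```python
from h import *
s=optics.snapshot("scene")
b=cv2.resize(s["color"][262:312,292:332],(640,800),interpolation=cv2.INTER_LANCZOS4)[:600]
cv2.imwrite("pics/g7.png",b)
S=sense(); print(S["tool_pos"],S["ft_force"],S["finger_gap"])
```

```text
[ 464.82443314 -364.98177597   29.53356254] [-0.53754871  0.36288971 -1.11949263] 29.957948957345085
```

View pics/g7.png

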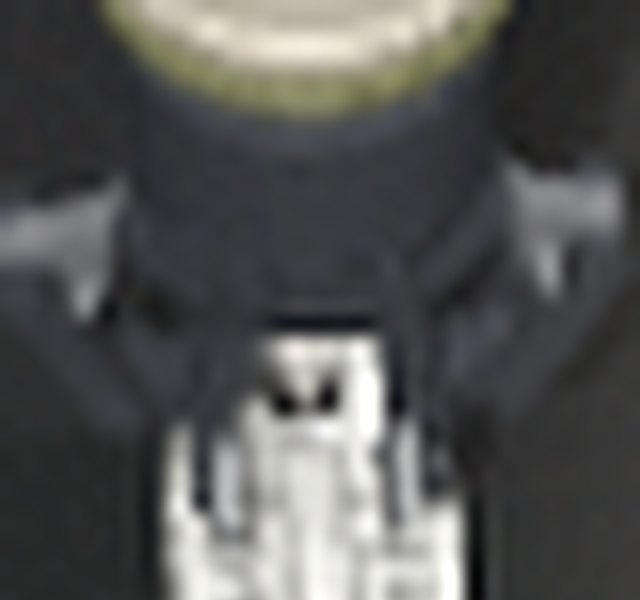

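Emit:
{"api": "apply_moves", "payload": {
  "series": [
    [0.35,[0,0,-0.0015],0.0],
    [0.35,[0,0,-0.003],0.0],
    [0.35,[0,0,-0.0045],0.0],
    [0.35,[0,0,-0.006],0.0]
  ]
}}

```text
time: 6.88
tool_pos: [464.8, -365.0, 23.4]
tcp_rot: [179.8, -0.1, 63.1]
ft_force: [0.5, 0.8, -0.1]
finger_gap: 29.8
```

Emit:
{"api": "apply_moves", "payload": {
  "series": [
    [0.05,[0,0,0],0.0],
    [0.05,[0,0,0],0.0],
    [0.05,[0,0,0],0.0],
    [0.05,[0,0,0],0.0]
  ]
}}

```text
time: 7.38
tool_pos: [464.9, -365.0, 23.5]
tcp_rot: [179.8, -0.1, 63.1]
ft_force: [-0.0, -0.2, 0.7]
finger_gap: 4.4
```

Run:
```python
from h import *
s=optics.snapshot("scene")
b=cv2.resize(s["color"][262:312,292:332],(640,800),interpolation=cv2.INTER_LANCZOS4)[:600]
cv2.imwrite("pics/g8.png",b)
S=sense(); print(S["tool_pos"],S["ft_force"],S["finger_gap"],S["joint_pos"])
```

```text
[ 464.87692589 -364.98384383   23.45464055] [ 0.03283354  0.66401064 -0.90007785] 4.537850941491091 [-43.17375648  15.66024797  96.72912055   0.11336578  67.4755528
 -16.32857563]
```

View pics/g8.png

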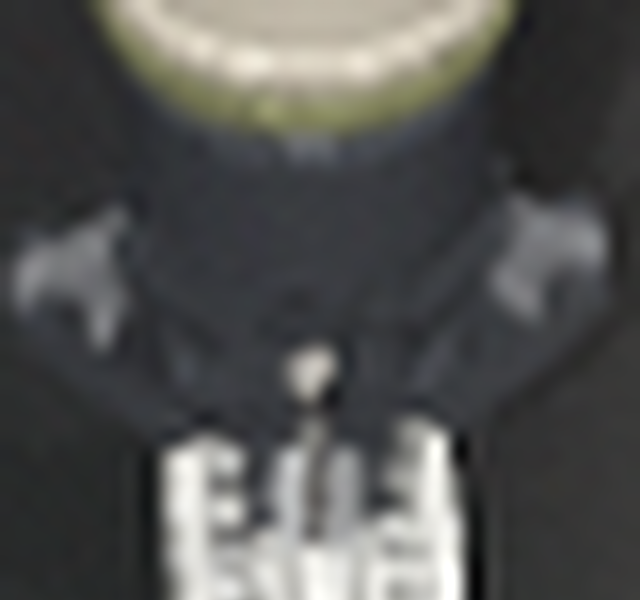

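Run:
```python
from h import *
print([a for a in dir(r) if a[0]!='_'], [ (a,getattr(r,a)) for a in dir(r) if a[0]!='_' and not callable(getattr(r,a))])
```

```text
['PlanningError', 'tip_extent'] [('tip_extent', 11.0)]
```

Emit:
{"api": "apply_moves", "payload": {
  "series": [
    [0.05,[0,0,-0.001],0.0],
    [0.05,[0,0,-0.002],0.0],
    [0.05,[0,0,-0.003],0.0]
  ]
}}

```text
time: 7.8
tool_pos: [465.0, -365.1, 21.2]
tcp_rot: [179.8, -0.1, 63.1]
ft_force: [-4.9, 3.4, 12.5]
finger_gap: 4.3
```

Emit:
{"api": "apply_moves", "payload": {
  "series": [
    [0.05,[0,0,0.003],0.0],
    [0.3,[0,0,0.004],0.0],
    [0.3,[0,0,0.004],0.0],
    [0.3,[0,0,0.004],0.0],
    [0.3,[0,0,0.004],0.0]
  ]
}}

```text
time: 8.43
tool_pos: [464.9, -365.0, 25.0]
tcp_rot: [179.9, -0.1, 63.1]
ft_force: [0.1, -0.4, -0.5]
finger_gap: 26.0
```

Run:
```python
from h import *
s=optics.snapshot("scene")
b=cv2.resize(s["color"][262:312,292:332],(640,800),interpolation=cv2.INTER_LANCZOS4)[:600]
cv2.imwrite("pics/g9.png",b)
S=sense(); print(S["tool_pos"],S["ft_force"],S["finger_gap"],S["joint_pos"])
```

```text
[ 464.9078099  -365.01522501   25.0626498 ] [-0.36136386  0.03710509  1.03368312] 25.661694034458474 [-43.17404934  15.54836733  96.67516506   0.11342946  67.64663619
 -16.32726899]
```

View pics/g9.png

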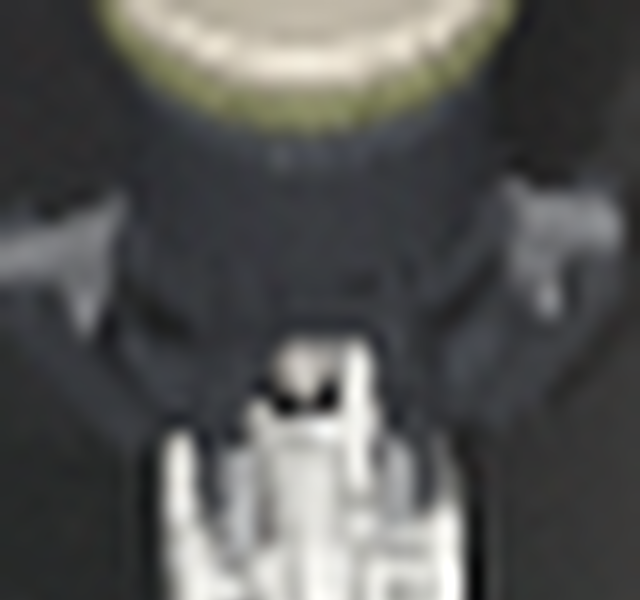

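Emit:
{"api": "apply_moves", "payload": {
  "series": [
    [0.3,[0,0,-0.003],0.0],
    [0.3,[0,0,-0.006],0.0],
    [0.3,[0,0,-0.009],0.0],
    [0.3,[0,0,-0.012],0.0]
  ]
}}

```text
time: 8.98
tool_pos: [464.8, -365.0, 12.7]
tcp_rot: [179.9, -0.1, 63.1]
ft_force: [-0.0, -0.6, 0.4]
finger_gap: 25.9
```

Emit:
{"api": "apply_moves", "payload": {
  "series": [
    [0.05,[0,0,0],0.0],
    [0.05,[0,0,0],0.0],
    [0.05,[0,0,0],0.0],
    [0.05,[0,0,0],0.0]
  ]
}}

```text
time: 9.48
tool_pos: [464.8, -364.9, 12.7]
tcp_rot: [179.9, -0.1, 63.1]
ft_force: [-0.1, 0.1, -2.6]
finger_gap: 10.5
```

Emit:
{"api": "apply_moves", "payload": {
  "series": [
    [0.3,[0,0,0],0.0],
    [0.3,[0,0,0],0.0],
    [0.3,[0,0,0],0.0],
    [0.3,[0,0,-0.003],0.0],
    [0.3,[0,0,-0.006],0.0]
  ]
}}

```text
time: 10.1
tool_pos: [464.8, -364.9, 6.4]
tcp_rot: [179.9, -0.1, 63.1]
ft_force: [0.3, 0.2, -1.0]
finger_gap: 25.7
```

Emit:
{"api": "apply_moves", "payload": {
  "series": [
    [0.05,[0,0,0],0.0],
    [0.05,[0,0,0],0.0],
    [0.05,[0,0,0],0.0],
    [0.05,[0,0,0],0.0]
  ],
  "grip_force": 40
}}

```text
time: 10.6
tool_pos: [464.7, -364.8, 6.4]
tcp_rot: [179.9, -0.1, 63.1]
ft_force: [0.1, 0.1, -1.5]
finger_gap: 10.7
```

Run:
```python
from h import *
s=optics.snapshot("scene")
b=cv2.resize(s["color"][262:312,292:332],(640,800),interpolation=cv2.INTER_LANCZOS4)[:600]
cv2.imwrite("pics/g10.png",b)
S=sense(); print(S["tool_pos"],S["ft_force"],S["finger_gap"],S["joint_pos"])
```

```text
[ 464.68647469 -364.83709989    6.36318474] [ 0.27305091  0.59722735 -1.29183364] 10.989242028585926 [-43.17556424  17.00728912  97.11607373   0.11405072  65.77795019
 -16.33326648]
```

View pics/g10.png

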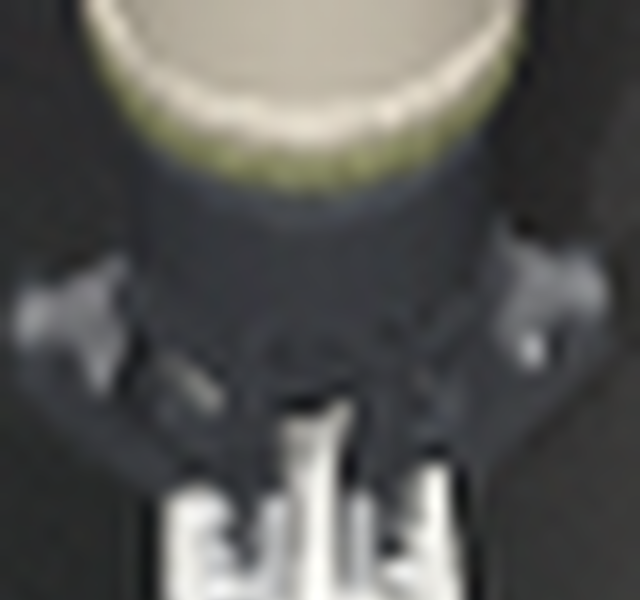

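Emit:
{"api": "apply_moves", "payload": {
  "series": [
    [0.05,[0,0,0.01],0.0],
    [0.05,[0,0,0.03],0.0],
    [0.05,[0,0,0.06],0.0],
    [0.05,[0,0,0.1],0.0],
    [0.05,[0,0,0.15],0.0]
  ]
}}

```text
time: 11.28
tool_pos: [464.4, -364.5, 158.6]
tcp_rot: [179.9, -0.1, 63.1]
ft_force: [0.2, -0.3, -2.1]
finger_gap: 11.3
```

Run:
```python
from h import *
s=optics.snapshot("scene")
b=cv2.resize(s["color"][230:330,262:362],(600,600),interpolation=cv2.INTER_LANCZOS4)
cv2.imwrite("pics/g11.png",b)
S=sense(); print(S["tool_pos"],S["ft_force"],S["finger_gap"])
```

```text
[ 467.53280111 -367.38292912  167.89633613] [ 3.30398028 -2.82627566  5.9964793 ] 10.839812806167673
```

View pics/g11.png

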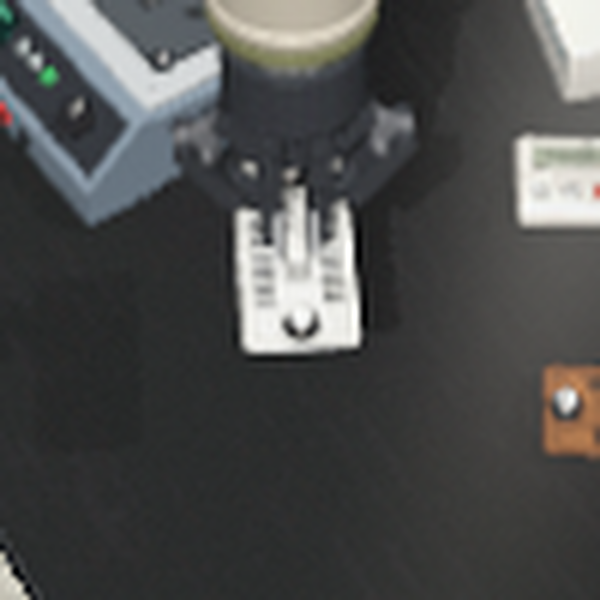

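Emit:
{"api": "apply_moves", "payload": {
  "series": [
    [0.05,[0.008,0.035,0],0.1],
    [0.05,[0.018,0.08,0],0.2],
    [0.05,[0.03,0.13,0],0.32],
    [0.05,[0.042,0.18,0],0.44],
    [0.05,[0.05,0.22,0],0.562]
  ]
}}

```text
time: 11.95
tool_pos: [518.3, -145.6, 169.8]
tcp_rot: [179.1, 0.2, 95.6]
ft_force: [0.4, -1.0, -1.9]
finger_gap: 10.6
```

Run:
```python
from h import *
s=optics.snapshot("scene")
S=sense(); print(S["tool_pos"],S["tcp_rot"],S["ft_force"],S["finger_gap"])
```

```text
[ 518.96852465 -141.39946816  169.68545558] [ 1.79072747e+02 -3.50233835e-03  9.60454239e+01] [ 2.13998007  3.86272072 -2.05560658] 10.832043050209117
```

Emit:
{"api": "apply_moves", "payload": {
  "series": [
    [0.05,[0.005,0.03,0],-0.01],
    [0.05,[0.01,0.06,0],-0.01],
    [0.05,[0.015,0.086,-0.01],-0.01],
    [0.05,[0.015,0.086,-0.03],-0.01],
    [0.05,[0.015,0.086,-0.04],-0.01]
  ]
}}

```text
time: 12.62
tool_pos: [533.9, -55.2, 129.9]
tcp_rot: [179.1, 0.0, 95.5]
ft_force: [-0.4, -0.2, -0.6]
finger_gap: 10.9
```

Emit:
{"api": "apply_moves", "payload": {
  "series": [
    [0.05,[0,0,0],0],
    [0.05,[0,0,0],0]
  ]
}}

```text
time: 12.88
tool_pos: [534.4, -55.8, 131.0]
tcp_rot: [179.0, 0.0, 95.5]
ft_force: [0.8, -0.6, -1.7]
finger_gap: 11.0
```

Run:
```python
from h import *
s=optics.snapshot("scene");p=optics.snapshot("top")
a=cv2.resize(s["color"][170:270,233:333],(600,600),interpolation=cv2.INTER_LANCZOS4)
cv2.imwrite("pics/h1.png",a)
cv2.imwrite("pics/h2.png",cv2.resize(p["color"][205:305,220:320],(500,500),interpolation=cv2.INTER_LANCZOS4))
S=sense(); print(S["tool_pos"],S["tcp_rot"],S["ft_force"],S["wrist_torque"],S["finger_gap"])
```

```text
[534.4988578  -55.68398022 130.97214583] [1.78970171e+02 3.74082487e-02 9.54594358e+01] [ 0.20932049 -0.29342201 -0.85900006] [0.01536228 0.04610196 0.04958704] 10.449098542520503
```

View pics/h1.png

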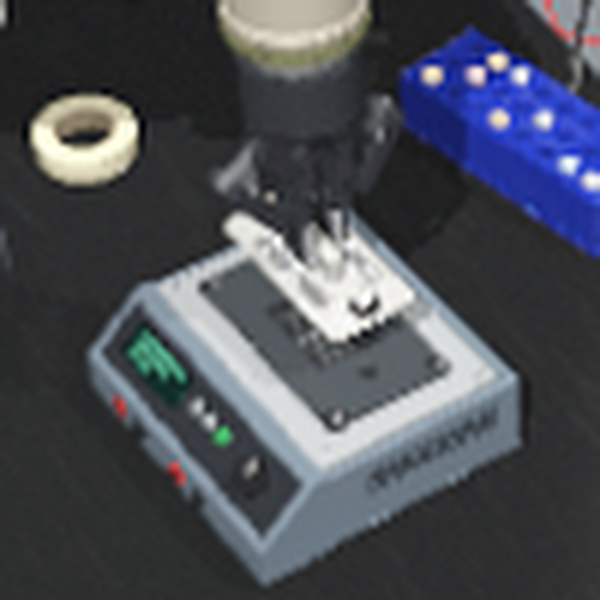

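View pics/h2.png

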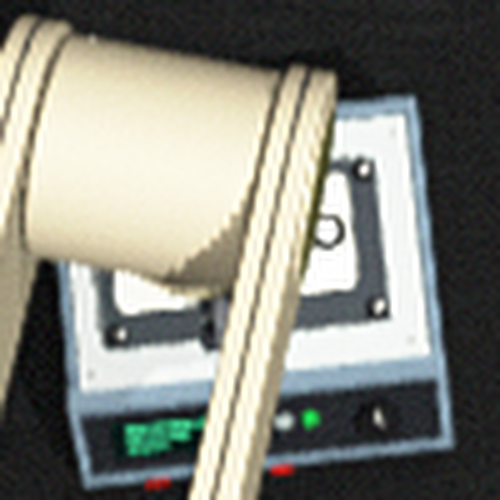

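Run:
```python
from h import *
s=optics.snapshot("scene");p=optics.snapshot("top")
a=np.radians(5.46); c=np.array([534.5,-55.7,139.6])
ey=np.array([-np.sin(a),np.cos(a),0])
for n,pp in (("top",p),("scene",s)):
  for h in (6,14.5): print(n,h,w2p(pp,c-52*ey+[0,0,h]).round(2), w2p(pp,c+52*ey+[0,0,h]).round(2))
  for z in (80.5,82): print("hole",z,w2p(pp,np.array([534,-55.5,z])-52*ey).round(2),w2p(pp,np.array([534,-55.5,z])+52*ey).round(2))
f=12
b=cv2.resize(p["color"][230:275,260:315],None,fx=f,fy=f,interpolation=cv2.INTER_CUBIC); cv2.imwrite("pics/h3.png",b)
b=cv2.resize(s["color"][195:245,265:315],None,fx=f,fy=f,interpolation=cv2.INTER_CUBIC); cv2.imwrite("pics/h4.png",b)
I=cv2.imread("pics/top0.png"); cv2.imwrite("pics/h5.png",cv2.resize(I[230:280,235:300],None,fx=f,fy=f,interpolation=cv2.INTER_CUBIC))
I=cv2.imread("pics/scene0.png"); cv2.imwrite("pics/h6.png",cv2.resize(I[200:250,265:315],None,fx=f,fy=f,interpolation=cv2.INTER_CUBIC))
```

```text
top 6 [[284.77 250.57]] [[246.31 254.89]]
top 14.5 [[284.62 250.23]] [[245.94 254.58]]
hole 80.5 [[285.82 253.24]] [[248.97 257.38]]
hole 82 [[285.8  253.18]] [[248.91 257.33]]
scene 6 [[293.83 220.28]] [[278.53 204.8 ]]
scene 14.5 [[293.75 218.66]] [[278.39 203.17]]
hole 80.5 [[294.31 232.33]] [[279.42 216.88]]
hole 82 [[294.29 232.06]] [[279.39 216.61]]
```

View pics/h3.png

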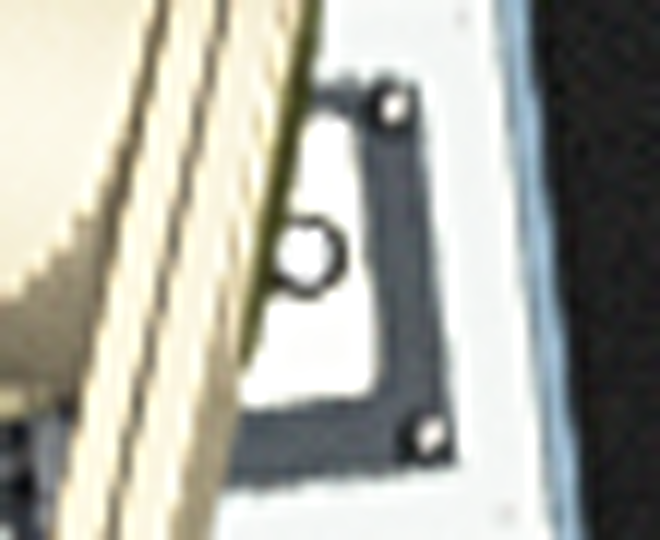

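View pics/h4.png

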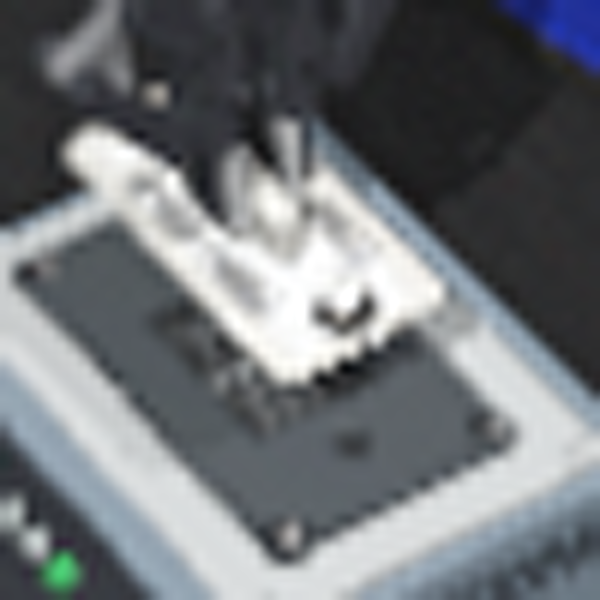

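View pics/h5.png

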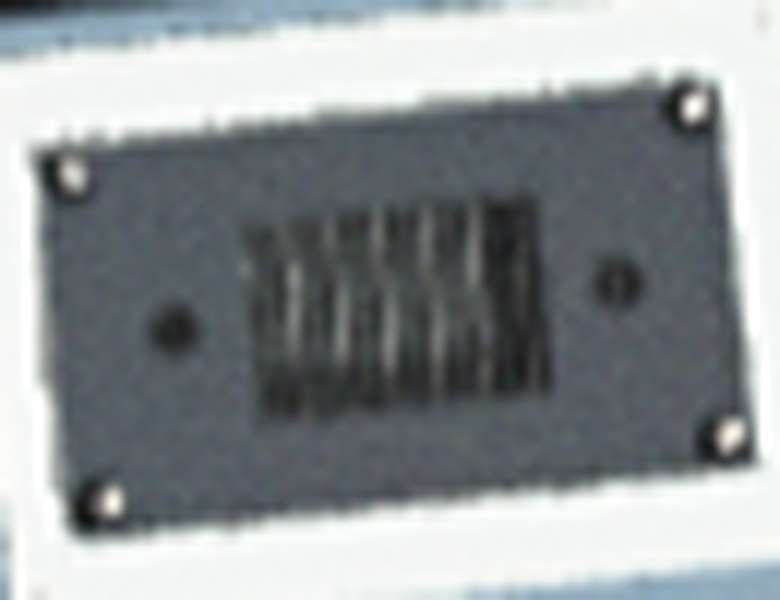

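View pics/h6.png

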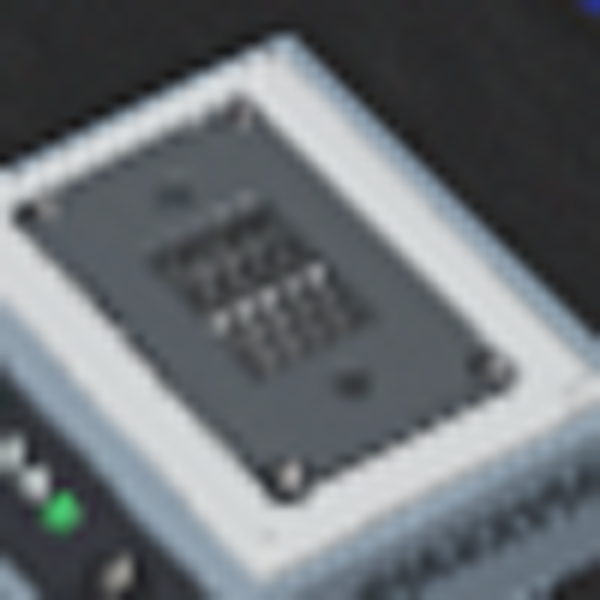

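Emit:
{"api": "apply_moves", "payload": {
  "series": [
    [0.05,[0.001,0.0005,-0.01],-0.003],
    [0.05,[0.001,0.0005,-0.02],-0.003],
    [0.05,[0.001,0.0005,-0.028],-0.003],
    [0.05,[0.001,0.0005,-0.031],-0.003],
    [0.05,[0.001,0.0005,-0.031],-0.003]
  ]
}}

```text
time: 13.7
tool_pos: [535.1, -55.0, 99.3]
tcp_rot: [179.0, 0.0, 95.3]
ft_force: [-1.0, -0.6, -1.3]
finger_gap: 10.8
```

```bash
cat > v.py <<'E'
import sys
from h import *
n=sys.argv[1]
s=optics.snapshot("scene");p=optics.snapshot("top"); f=12
cv2.imwrite(f"pics/{n}t.png",cv2.resize(p["color"][230:275,245:310],None,fx=f,fy=f,interpolation=cv2.INTER_CUBIC))
cv2.imwrite(f"pics/{n}s.png",cv2.resize(s["color"][195:245,265:315],None,fx=f,fy=f,interpolation=cv2.INTER_CUBIC))
S=sense(); print(S["tool_pos"],S["tcp_rot"],S["ft_force"],S["wrist_torque"],S["finger_gap"])
E
python3 v.py k1
```

```text
[535.56124812 -55.07880125  99.94495322] [1.78969002e+02 3.46249658e-02 9.52980030e+01] [ 0.00998369  0.35588232 -1.42384585] [ 0.04684327  0.01783498 -0.02887551] 10.570376640175883
```

View pics/k1t.png

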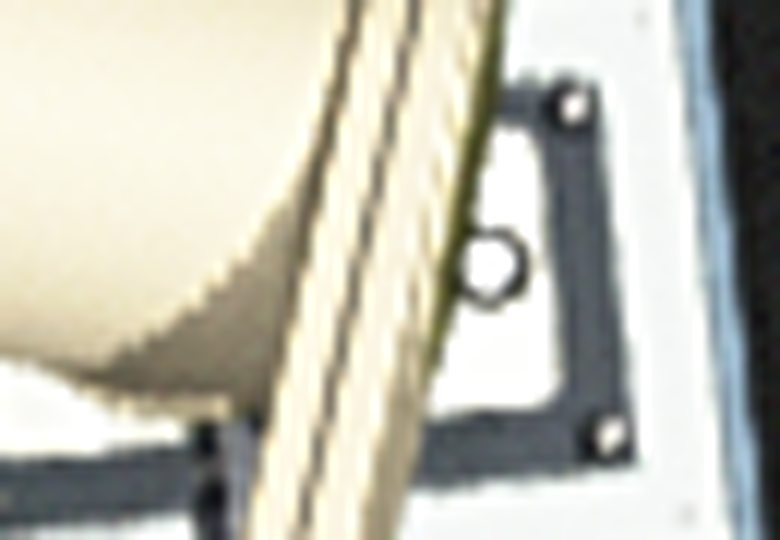

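View pics/k1s.png

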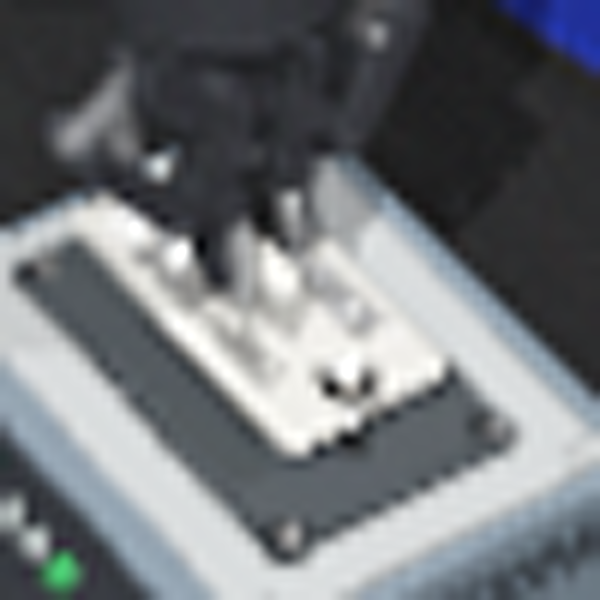

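Run:
```python
from h import *
s=optics.snapshot("scene");p=optics.snapshot("top")
a=np.radians(5.3); ey=np.array([-np.sin(a),np.cos(a),0])
T=np.array([535.56,-55.08,99.94])
pinb=T-52*ey+[0,0,8.6]
print("pin pred",pinb, "top sees", ray(p,(285.46,251.7),pinb[2]+10), "scene sees(pin top)", ray(s,(293.6,225.6),pinb[2]+14.5))
for z in (80.5,84.5,88.5):
  b=ray(p,(286.1,253.3),z);aa=ray(p,(249.2,257.0),z); b2=ray(s,(293.9,231.5),z);a2=ray(s,(279.0,215.8),z)
  print(z,"top",b,(aa+b)/2,np.linalg.norm(aa-b),"scene",b2,(a2+b2)/2,np.linalg.norm(a2-b2))
```

```text
pin pred [ 540.36327055 -106.85768431  108.54      ] top sees [ 539.24871508 -108.0448435   118.54      ] scene sees(pin top) [ 535.31086078 -111.49871282  123.04      ]
80.5 top [ 538.75301009 -108.04966167   80.5       ] [534.4355748  -56.21554077  80.5       ] 104.02723366843797 scene [ 539.72013546 -102.64911408   80.5       ] [535.08809512 -50.07401744  80.5       ] 105.55750251869556
84.5 top [ 538.33758487 -108.22843572   84.5       ] [534.03136022 -56.52890704  84.5       ] 103.75711708432466 scene [ 538.01434071 -106.03829732   84.5       ] [533.39751061 -53.63584162  84.5       ] 105.21088314606423
88.5 top [ 537.92215966 -108.40720976   88.5       ] [533.62714564 -56.8422733   88.5       ] 103.48700050021138 scene [ 536.30854596 -109.42748056   88.5       ] [531.7069261  -57.19766581  88.5       ] 104.86426377343268
```

Run:
```python
from h import *
s=optics.snapshot("scene")
a=np.radians(5.3); R=np.array([[np.cos(a),-np.sin(a),0],[np.sin(a),np.cos(a),0],[0,0,1]])
T=np.array([535.56,-55.08,99.94])
for dz in (8.6,1):
 for tilt in (0,3,6,8):
  t=np.radians(tilt); Rx=np.array([[1,0,0],[0,np.cos(t),-np.sin(t)],[0,np.sin(t),np.cos(t)]])
  pts=np.array([[-31,-65,3.5],[31,-65,3.5],[-31,65,3.5],[31,65,3.5],[0,-52,6],[0,-52,14.5],[0,-52,-14],[-31,-65,0],[0,0,23.5]])
  P=(R@Rx@(pts-[0,0,16]).T).T+T+[0,0,dz+16]
  print(dz,tilt,((w2p(s,P)+.46-[265,195])*12).round().astype(int).tolist())
```

```text
8.6 0 [[298, 449], [462, 364], [74, 213], [235, 136], [357, 377], [356, 358], [359, 421], [298, 456], [262, 243]]
8.6 3 [[297, 455], [460, 371], [73, 204], [233, 127], [356, 381], [356, 363], [356, 423], [297, 462], [263, 244]]
8.6 6 [[296, 460], [459, 376], [71, 196], [232, 119], [355, 386], [356, 369], [353, 426], [296, 467], [264, 244]]
8.6 8 [[295, 464], [458, 380], [70, 191], [231, 113], [354, 389], [355, 372], [351, 427], [295, 471], [264, 245]]
1 0 [[299, 465], [462, 381], [76, 230], [236, 152], [358, 393], [357, 375], [360, 437], [299, 473], [263, 260]]
1 3 [[298, 471], [461, 387], [74, 221], [234, 144], [357, 398], [357, 380], [357, 440], [298, 479], [264, 261]]
1 6 [[297, 477], [460, 393], [73, 213], [233, 136], [356, 403], [356, 386], [354, 442], [297, 484], [265, 261]]
1 8 [[296, 480], [458, 396], [72, 207], [232, 130], [355, 406], [356, 389], [352, 443], [296, 487], [265, 262]]
```

Emit:
{"api": "apply_moves", "payload": {
  "series": [
    [0.05,[-0.0006,0,-0.004],0],
    [0.05,[-0.0006,0,-0.007],0],
    [0.05,[-0.0006,0,-0.008],0],
    [0.05,[-0.0006,0,-0.009],0],
    [0.05,[-0.0006,0,-0.01],0]
  ]
}}

```text
time: 14.58
tool_pos: [535.1, -55.1, 90.1]
tcp_rot: [178.9, 0.0, 95.3]
ft_force: [-0.9, 0.7, -1.3]
finger_gap: 11.0
```

Emit:
{"api": "apply_moves", "payload": {
  "series": [
    [0.05,[0,0,-0.0006],0],
    [0.05,[0,0,-0.0012],0],
    [0.05,[0,0,-0.0018],0]
  ]
}}

```text
time: 14.95
tool_pos: [535.0, -55.2, 88.3]
tcp_rot: [179.0, 0.0, 95.3]
ft_force: [-0.9, -0.6, -2.0]
finger_gap: 10.5
```

Emit:
{"api": "apply_moves", "payload": {
  "series": [
    [0.05,[0,0,-0.0006],0],
    [0.05,[0,0,-0.0012],0],
    [0.05,[0,0,-0.0018],0]
  ]
}}

```text
time: 15.32
tool_pos: [535.0, -55.2, 86.4]
tcp_rot: [179.0, 0.1, 95.3]
ft_force: [-0.4, -1.1, -0.8]
finger_gap: 10.8
```

Emit:
{"api": "apply_moves", "payload": {
  "series": [
    [0.05,[0,0,-0.0006],0],
    [0.05,[0,0,-0.0012],0]
  ]
}}

```text
time: 15.58
tool_pos: [535.0, -55.2, 85.2]
tcp_rot: [179.0, 0.1, 95.3]
ft_force: [-0.9, -0.3, -0.4]
finger_gap: 10.7
```

Emit:
{"api": "apply_moves", "payload": {
  "series": [
    [0.05,[0,0,-0.0006],0],
    [0.05,[0,0,-0.0012],0]
  ]
}}

```text
time: 15.82
tool_pos: [534.9, -55.2, 83.9]
tcp_rot: [179.0, 0.0, 95.3]
ft_force: [-1.6, -0.2, -1.7]
finger_gap: 11.0
```

Emit:
{"api": "apply_moves", "payload": {
  "series": [
    [0.05,[0,0,-0.0006],0],
    [0.05,[0,0,-0.0012],0]
  ]
}}

```text
time: 16.08
tool_pos: [535.0, -55.2, 82.7]
tcp_rot: [179.0, 0.0, 95.3]
ft_force: [-1.4, -0.2, -0.6]
finger_gap: 11.0
```

```bash
python3 v.py k2
```

```text
[534.97222221 -55.21691546  82.67337077] [1.78962568e+02 4.96885135e-02 9.52946677e+01] [-0.61511367 -0.3539542  -1.97433749] [-0.13129458  0.11667439 -0.03769719] 10.814885122186784
```

View pics/k2s.png

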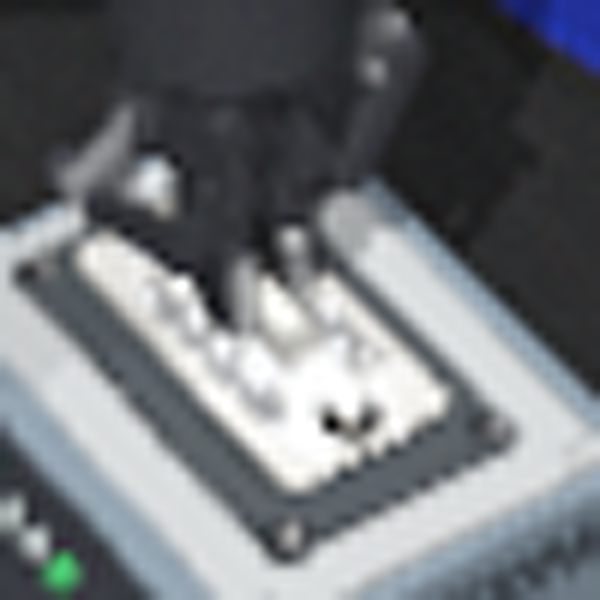

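Emit:
{"api": "apply_moves", "payload": {
  "series": [
    [0.05,[0,0,-0.0006],0],
    [0.05,[0,0,-0.0012],0],
    [0.05,[0,0,-0.0016],0]
  ]
}}

```text
time: 16.55
tool_pos: [535.0, -55.2, 81.0]
tcp_rot: [179.0, 0.0, 95.3]
ft_force: [-1.2, -0.1, -1.1]
finger_gap: 10.7
```

Emit:
{"api": "apply_moves", "payload": {
  "series": [
    [0.05,[0,0,-0.0006],0],
    [0.05,[0,0,-0.0012],0],
    [0.05,[0,0,-0.0016],0]
  ]
}}

```text
time: 16.92
tool_pos: [535.0, -55.2, 79.3]
tcp_rot: [179.0, 0.0, 95.3]
ft_force: [-0.4, 0.2, -1.1]
finger_gap: 10.9
```

Emit:
{"api": "apply_moves", "payload": {
  "series": [
    [0.05,[0,0,-0.0006],0],
    [0.05,[0,0,-0.0012],0],
    [0.05,[0,0,-0.0016],0]
  ]
}}

```text
time: 17.3
tool_pos: [535.0, -55.2, 77.7]
tcp_rot: [179.0, 0.0, 95.3]
ft_force: [-0.7, -0.5, -1.1]
finger_gap: 10.9
```

Emit:
{"api": "apply_moves", "payload": {
  "series": [
    [0.05,[0,0,-0.0006],0],
    [0.05,[0,0,-0.0012],0],
    [0.05,[0,0,-0.0016],0]
  ]
}}

```text
time: 17.68
tool_pos: [535.2, -55.2, 77.0]
tcp_rot: [178.9, 0.1, 95.3]
ft_force: [-4.9, 0.7, 8.6]
finger_gap: 11.1
```

```bash
python3 v.py k3
```

```text
[535.21101406 -55.23100554  77.04700473] [1.78939278e+02 5.75555936e-02 9.53003904e+01] [-3.26628707 -0.04559687  7.60496368] [ 0.03815996  0.99306683 -0.03980745] 10.645912948317347
```

View pics/k3s.png

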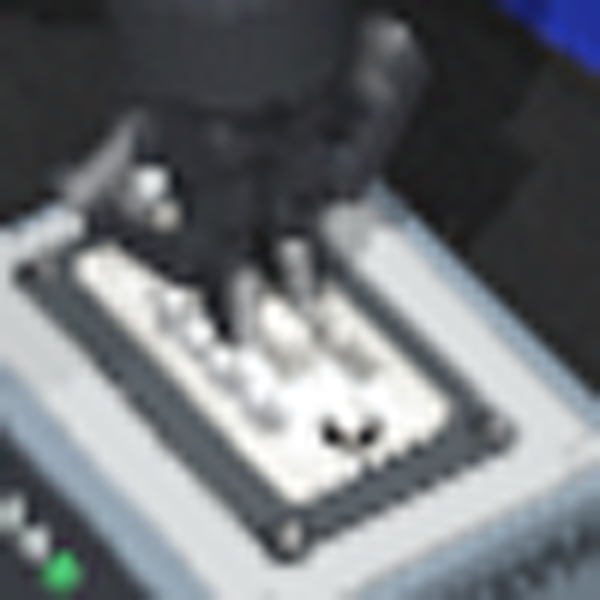

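View pics/k3t.png

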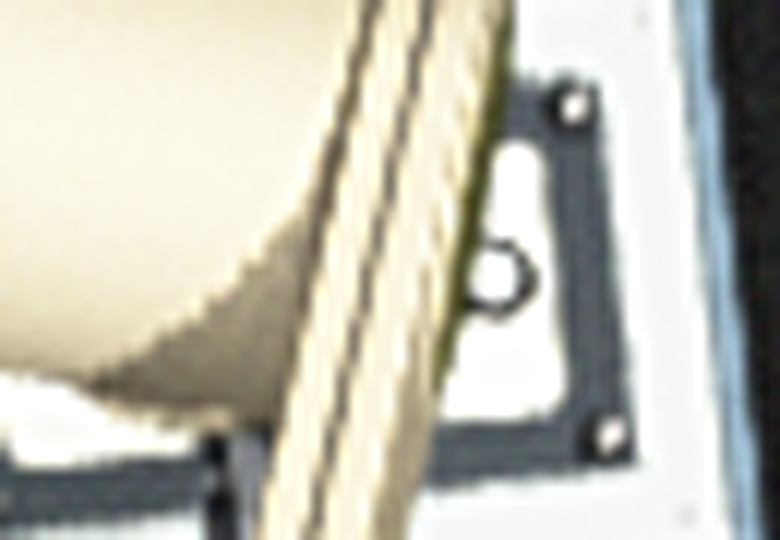

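Emit:
{"api": "apply_moves", "payload": {
  "series": [
    [0.05,[-0.0004,0,0.0002],0],
    [0.05,[-0.0004,0,0.0002],0]
  ]
}}

```text
time: 18.02
tool_pos: [535.0, -55.3, 77.4]
tcp_rot: [178.9, 0.1, 95.3]
ft_force: [-0.7, -0.4, 1.7]
finger_gap: 10.8
```

Emit:
{"api": "apply_moves", "payload": {
  "series": [
    [0.05,[-0.0003,0,-0.0004],0],
    [0.05,[-0.0003,0,-0.0004],0]
  ]
}}

```text
time: 18.27
tool_pos: [535.1, -55.2, 77.3]
tcp_rot: [178.9, 0.1, 95.3]
ft_force: [-0.6, 0.5, 4.2]
finger_gap: 10.8
```

Emit:
{"api": "apply_moves", "payload": {
  "series": [
    [0.05,[0,0.0006,0.0004],0],
    [0.05,[0,0.0012,0.0004],0]
  ]
}}

```text
time: 18.52
tool_pos: [535.0, -55.0, 77.5]
tcp_rot: [178.9, 0.2, 95.3]
ft_force: [-2.0, -7.1, -0.3]
finger_gap: 10.8
```

Emit:
{"api": "apply_moves", "payload": {
  "series": [
    [0.05,[0,-0.0012,0],0],
    [0.05,[0,-0.0024,0],0]
  ]
}}

```text
time: 18.77
tool_pos: [534.9, -56.4, 77.4]
tcp_rot: [178.9, 0.1, 95.3]
ft_force: [-0.7, 7.8, 1.6]
finger_gap: 10.6
```

Emit:
{"api": "apply_moves", "payload": {
  "series": [
    [0.05,[0.0006,0.0006,0],0],
    [0.05,[0.0014,0.0006,0],0]
  ]
}}

```text
time: 19.02
tool_pos: [535.4, -55.8, 77.2]
tcp_rot: [179.0, 0.0, 95.3]
ft_force: [-7.9, 0.3, 5.6]
finger_gap: 11.1
```

Emit:
{"api": "apply_moves", "payload": {
  "series": [
    [0.05,[-0.0012,0,0],0],
    [0.05,[-0.0024,0,0],0]
  ]
}}

```text
time: 19.27
tool_pos: [533.9, -55.9, 77.5]
tcp_rot: [178.9, 0.1, 95.3]
ft_force: [5.1, -0.0, -0.7]
finger_gap: 10.9
```

Emit:
{"api": "apply_moves", "payload": {
  "series": [
    [0.05,[0.0007,0.0001,0],0],
    [0.05,[0.0008,0.0002,-0.0004],0],
    [0.05,[0.0008,0.0002,-0.0008],0]
  ]
}}

```text
time: 19.65
tool_pos: [534.5, -55.8, 77.1]
tcp_rot: [178.9, 0.1, 95.3]
ft_force: [-3.5, -0.5, 7.8]
finger_gap: 10.8
```

Emit:
{"api": "apply_moves", "payload": {
  "series": [
    [0.05,[0,0,-0.0003],0],
    [0.05,[0,0,-0.0006],0]
  ]
}}

```text
time: 19.9
tool_pos: [534.5, -55.8, 77.0]
tcp_rot: [178.9, 0.1, 95.3]
ft_force: [-3.1, 0.5, 8.7]
finger_gap: 11.1
```

Emit:
{"api": "apply_moves", "payload": {
  "series": [
    [0.05,[0,0,0.0004],0],
    [0.2,[0,0,0.0004],0],
    [0.3,[0,0,0.0004],0],
    [0.3,[0,0,0.0004],0]
  ]
}}

```text
time: 20.4
tool_pos: [534.4, -55.7, 77.2]
tcp_rot: [178.9, 0.1, 95.3]
ft_force: [-0.1, -0.2, -0.1]
finger_gap: 25.4
```

Emit:
{"api": "apply_moves", "payload": {
  "series": [
    [0.3,[0,0,0.01],0],
    [0.3,[0,0,0.03],0],
    [0.3,[0,0,0.06],0],
    [0.05,[0,0.04,0.1],0],
    [0.05,[-0.04,0.08,0.12],0]
  ]
}}

```text
time: 21.02
tool_pos: [496.4, 24.8, 200.8]
tcp_rot: [178.7, 0.1, 95.2]
ft_force: [0.3, 0.4, -0.4]
finger_gap: 4.4
```

```bash
python3 v.py k4
```

```text
[494.07772082  27.186254   201.32905597] [1.78645158e+02 3.85571237e-02 9.54713137e+01] [0.84728182 0.23288882 0.60704643] [-0.01870769  0.02507312  0.02174333] 3.9800538391873315
```

View pics/k4s.png

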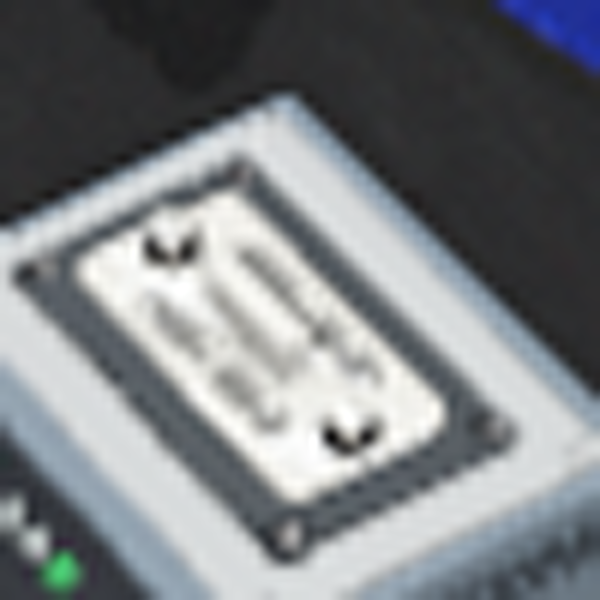

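View pics/k4t.png

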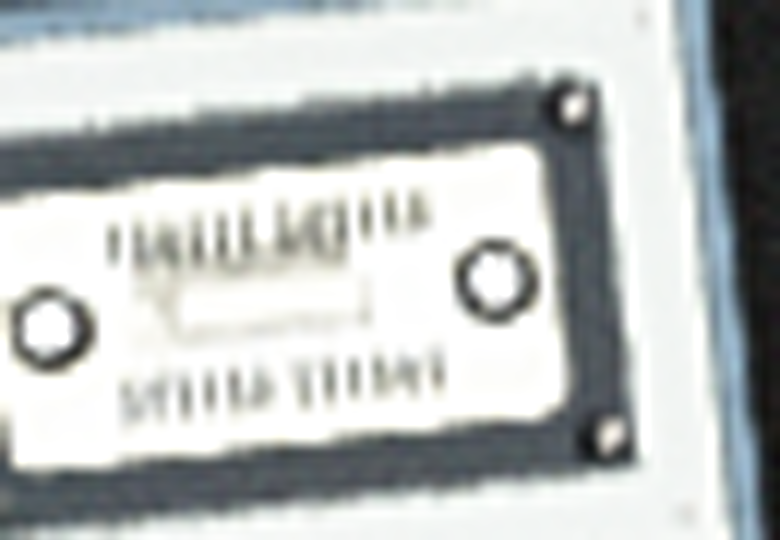

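Run:
```python
from m import *
for n,pp,x0,y0,w,seed,seedc,in0 in [("top",p,220,215,100,(245,245),(268,249),"top0"),("scene",s,243,195,80,(275,215),(277,225),"scene0")]:
    old=dict(pp); old["color"]=cv2.imread(f"pics/{in0}.png")
    c,g,b=outline(old,x0,y0,w,0,120,seed)
    F=cv2.minAreaRect(cv2.convexHull(np.array([ray(pp,u,84.5)[:2] for u in c],np.float32)))
    print(n,"frame",F)
    f=8; img=up(pp["color"],x0,y0,w); g=cv2.cvtColor(img,cv2.COLOR_BGR2GRAY)
    fill=np.zeros_like(g); cv2.drawContours(fill,[np.int32((cv2.convexHull(np.float32(c))[:,0]-[x0,y0]+.5)*f)],-1,1,-1)
    fill=cv2.erode(fill,np.ones((25,25)))
    m=((g>140)&(fill>0)).astype(np.uint8); cc,_=cv2.findContours(m,0,1); k=max(cc,key=cv2.contourArea)[:,0]
    q=(k+.5)/f-.5+[x0,y0]
    for zt in (84.5+3.5,84.5+8): print("  plate",zt,cv2.minAreaRect(cv2.convexHull(np.array([ray(pp,u,zt)[:2] for u in q],np.float32))))
```

```text
top frame ((533.8724365234375, -55.54441833496094), (91.9958724975586, 160.8190460205078), 5.416364669799805)
  plate 88.0 ((533.7251586914062, -56.459991455078125), (67.09414672851562, 133.16929626464844), 5.367496013641357)
  plate 92.5 ((533.270263671875, -56.81354522705078), (66.8971939086914, 132.77838134765625), 5.3675055503845215)
scene frame ((531.702880859375, -56.485801696777344), (93.17202758789062, 162.44979858398438), 5.4847846031188965)
  plate 88.0 ((532.7537841796875, -55.75175476074219), (66.87989044189453, 133.98291015625), 4.959286689758301)
  plate 92.5 ((530.8487548828125, -59.76249694824219), (66.63128662109375, 133.4849090576172), 4.959288120269775)
```

Emit:
{"api": "apply_moves", "payload": {
  "series": [
    [0.0,[0.02,-0.015,-0.03],0],
    [0.0,[0.0355,-0.031,-0.06],0],
    [0.0,[0.0355,-0.031,-0.09],0],
    [0.0,[0.0355,-0.031,-0.105],0],
    [0.0,[0.0355,-0.031,-0.105],0]
  ]
}}

```text
time: 21.85
tool_pos: [529.2, -6.5, 92.2]
tcp_rot: [179.0, 0.1, 95.4]
ft_force: [0.9, -0.6, 0.3]
finger_gap: -0.1
```

```bash
python3 v.py k5
```

```text
[531.00268212  -6.42919712  94.70061158] [1.78709908e+02 1.23042388e-01 9.53939073e+01] [0.04984633 0.02578717 1.07407973] [-0.04476164  0.07597342 -0.0202388 ] 0.31277999271143186
```

View pics/k5s.png

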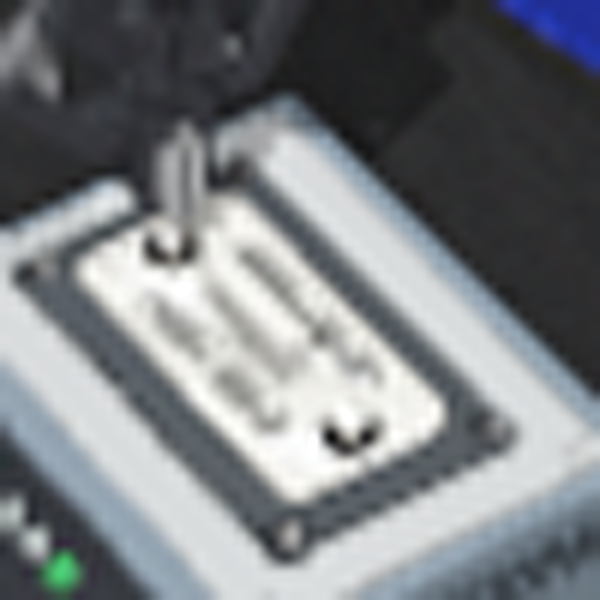

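Emit:
{"api": "apply_moves", "payload": {
  "series": [
    [0.0,[-0.0013,0.0025,-0.003],0],
    [0.0,[-0.0013,0.0025,-0.006],0],
    [0.0,[-0.0013,0.0025,-0.008],0],
    [0.0,[-0.0013,0.0025,-0.009],0]
  ]
}}

```text
time: 22.45
tool_pos: [529.6, -3.9, 85.6]
tcp_rot: [178.7, 0.1, 95.4]
ft_force: [0.4, 1.0, 0.1]
finger_gap: -0.0
```

```bash
python3 v.py k6
```

```text
[529.55627463  -3.90080225  85.51680542] [1.78728026e+02 1.23176270e-01 9.53998772e+01] [-0.31016286  0.47238108  0.88383311] [-0.007325   -0.04044921  0.03816243] -0.10125067433357401
```

View pics/k6s.png

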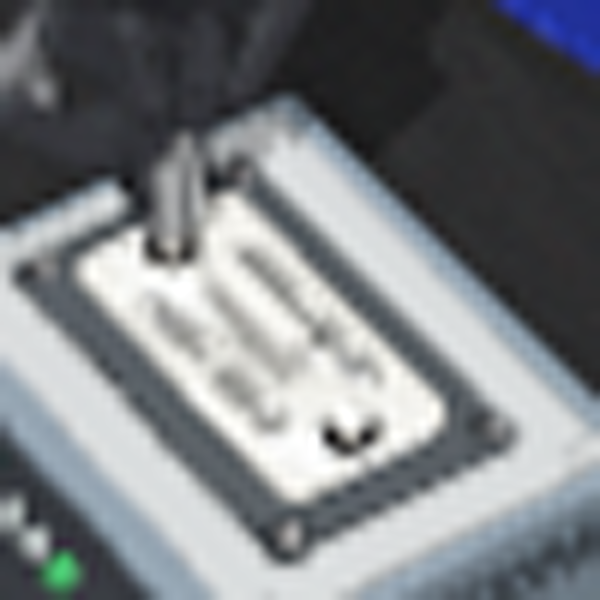

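Emit:
{"api": "apply_moves", "payload": {
  "series": [
    [0.0,[0,0,-0.001],0],
    [0.0,[0,0,-0.002],0],
    [0.0,[0,0,-0.003],0],
    [0.0,[0,0,-0.003],0]
  ]
}}

```text
time: 23.05
tool_pos: [529.7, -3.9, 83.0]
tcp_rot: [178.7, 0.1, 95.4]
ft_force: [-1.7, 0.2, 4.6]
finger_gap: 0.2
```

Emit:
{"api": "apply_moves", "payload": {
  "series": [
    [0.0,[0,0,-0.001],0],
    [0.0,[0,0,-0.002],0],
    [0.0,[0,0,-0.002],0]
  ]
}}

```text
time: 23.42
tool_pos: [529.8, -3.9, 81.8]
tcp_rot: [178.7, 0.1, 95.4]
ft_force: [-3.7, 0.3, 8.0]
finger_gap: -0.2
```

Emit:
{"api": "apply_moves", "payload": {
  "series": [
    [0.0,[0,0,-0.001],0],
    [0.0,[0,0,-0.002],0],
    [0.0,[0,0,-0.003],0],
    [0.0,[0,0,-0.004],0]
  ]
}}

```text
time: 23.92
tool_pos: [529.8, -3.9, 78.7]
tcp_rot: [178.7, 0.1, 95.4]
ft_force: [-5.7, 0.8, 9.2]
finger_gap: 0.3
```

Emit:
{"api": "apply_moves", "payload": {
  "series": [
    [0.0,[0,0,-0.001],0],
    [0.0,[0,0,-0.0015],0],
    [0.0,[0,0,-0.002],0]
  ]
}}

```text
time: 24.3
tool_pos: [529.8, -3.9, 77.4]
tcp_rot: [178.7, 0.1, 95.4]
ft_force: [-4.8, 0.8, 9.1]
finger_gap: 0.0
```

Emit:
{"api": "apply_moves", "payload": {
  "series": [
    [0.0,[0,0,-0.001],0],
    [0.0,[0,0,-0.0015],0],
    [0.0,[0,0,-0.002],0]
  ]
}}

```text
time: 24.68
tool_pos: [529.8, -3.9, 76.3]
tcp_rot: [178.7, 0.1, 95.4]
ft_force: [-5.1, 1.2, 9.4]
finger_gap: 0.2
```

Emit:
{"api": "apply_moves", "payload": {
  "series": [
    [0.0,[0,0,-0.0008],0],
    [0.0,[0,0,-0.0013],0],
    [0.0,[0,0,-0.0013],0]
  ]
}}

```text
time: 25.05
tool_pos: [529.8, -3.9, 75.8]
tcp_rot: [178.7, 0.1, 95.4]
ft_force: [-5.5, -0.2, 9.1]
finger_gap: 0.0
```

Emit:
{"api": "apply_moves", "payload": {
  "series": [
    [0.0,[0,0,-0.0008],0],
    [0.0,[0,0,-0.0013],0],
    [0.0,[0,0,-0.0017],0]
  ]
}}

```text
time: 25.42
tool_pos: [529.8, -3.9, 74.9]
tcp_rot: [178.7, 0.1, 95.4]
ft_force: [-5.6, 1.5, 10.8]
finger_gap: -0.1
```

Emit:
{"api": "apply_moves", "payload": {
  "series": [
    [0.0,[0,0,-0.0008],0],
    [0.0,[0,0,-0.0013],0],
    [0.0,[0,0,-0.0015],0]
  ]
}}

```text
time: 25.8
tool_pos: [529.9, -3.9, 74.8]
tcp_rot: [178.7, 0.2, 95.4]
ft_force: [-8.7, 1.1, 14.8]
finger_gap: -0.1
```

Emit:
{"api": "apply_moves", "payload": {
  "series": [
    [0.0,[0,0,0.01],0],
    [0.0,[0,0,0.04],0],
    [0.0,[0.003,-0.035,0.04],0],
    [0.0,[0.007,-0.075,0.04],0],
    [0.0,[0.0097,-0.1036,0.035],0]
  ]
}}

```text
time: 26.42
tool_pos: [540.4, -109.2, 110.7]
tcp_rot: [178.6, 0.2, 95.4]
ft_force: [0.3, 1.1, 0.6]
finger_gap: -0.0
```

```bash
python3 v.py k7
```

```text
[ 539.59478323 -110.13389297  109.65362695] [178.71153354   0.19708956  95.26699729] [0.07075674 0.84536661 0.46028341] [ 0.04854326 -0.00476109  0.06324675] 0.007114807761211555
```

View pics/k7s.png

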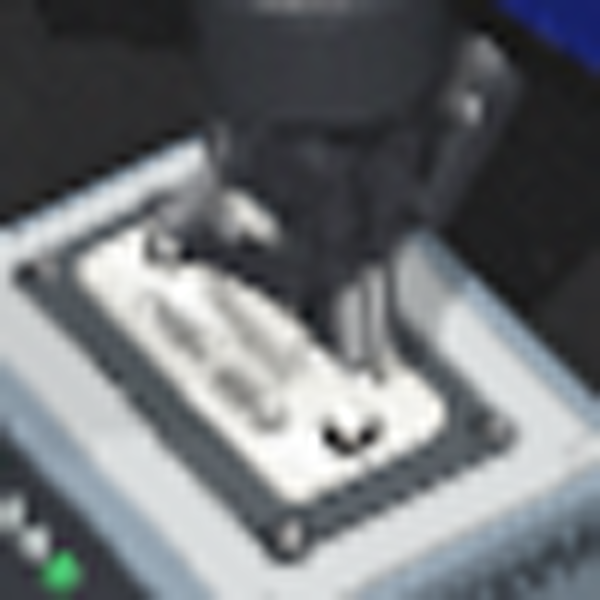

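Pin b is still up and the tip is above it. I'll correct the position and descend.

Emit:
{"api": "apply_moves", "payload": {
  "series": [
    [0.0,[0,0.0026,-0.01],0],
    [0.0,[0,0.0026,-0.018],0],
    [0.0,[0,0.0026,-0.022],0],
    [0.0,[0,0.0026,-0.024],0],
    [0.0,[0,0.0026,-0.024],0]
  ]
}}

```text
time: 27.15
tool_pos: [539.6, -107.2, 85.6]
tcp_rot: [178.7, 0.2, 95.3]
ft_force: [0.5, 0.1, 0.5]
finger_gap: 0.1
```

```bash
python3 v.py k8
```

```text
[ 539.85367243 -107.46715221   85.95508458] [178.68317306   0.20569997  95.2780021 ] [-0.41433524  0.67467131  0.50689159] [-0.03122222  0.00826396  0.00996559] 0.39435047503999393
```

View pics/k8s.png

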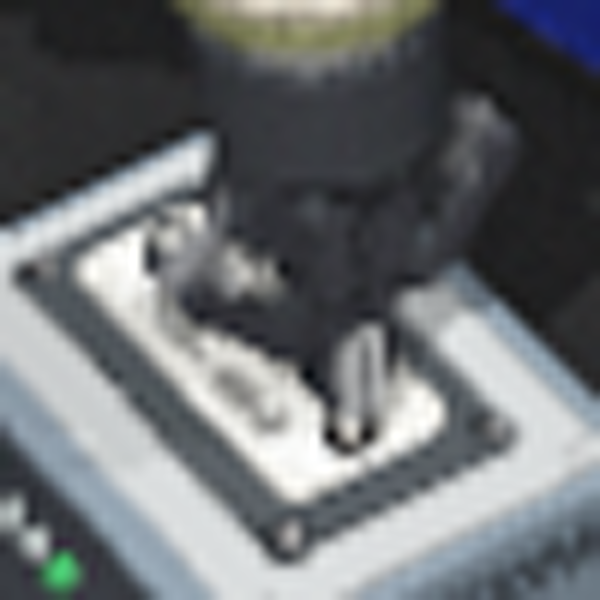

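Emit:
{"api": "apply_moves", "payload": {
  "series": [
    [0.0,[-0.0008,-0.0004,-0.001],0],
    [0.0,[-0.0008,-0.0004,-0.002],0],
    [0.0,[-0.0008,-0.0004,-0.003],0],
    [0.0,[-0.0008,-0.0004,-0.0035],0]
  ]
}}

```text
time: 27.75
tool_pos: [539.0, -107.9, 82.4]
tcp_rot: [178.7, 0.2, 95.3]
ft_force: [-0.8, -0.3, 3.1]
finger_gap: 0.0
```

Emit:
{"api": "apply_moves", "payload": {
  "series": [
    [0.0,[0,0,-0.001],0],
    [0.0,[0,0,-0.002],0],
    [0.0,[0,0,-0.003],0]
  ]
}}

```text
time: 28.12
tool_pos: [539.2, -107.9, 80.4]
tcp_rot: [178.7, 0.2, 95.3]
ft_force: [-5.4, 1.3, 8.9]
finger_gap: -0.0
```

Emit:
{"api": "apply_moves", "payload": {
  "series": [
    [0.0,[0,0,-0.001],0],
    [0.0,[0,0,-0.002],0],
    [0.0,[0,0,-0.003],0],
    [0.0,[0,0,-0.0035],0]
  ]
}}

```text
time: 28.62
tool_pos: [539.2, -108.0, 77.9]
tcp_rot: [178.7, 0.2, 95.3]
ft_force: [-5.1, 1.1, 9.4]
finger_gap: 0.1
```

Emit:
{"api": "apply_moves", "payload": {
  "series": [
    [0.0,[0,0,-0.001],0],
    [0.0,[0,0,-0.0015],0],
    [0.0,[0,0,-0.002],0]
  ]
}}

```text
time: 29.0
tool_pos: [539.2, -108.0, 76.8]
tcp_rot: [178.7, 0.2, 95.3]
ft_force: [-5.0, 1.0, 9.7]
finger_gap: -0.0
```

Emit:
{"api": "apply_moves", "payload": {
  "series": [
    [0.0,[0,0,-0.001],0],
    [0.0,[0,0,-0.0015],0],
    [0.0,[0,0,-0.0017],0]
  ]
}}

```text
time: 29.38
tool_pos: [539.3, -108.0, 76.1]
tcp_rot: [178.7, 0.2, 95.3]
ft_force: [-6.3, 1.0, 8.9]
finger_gap: 0.1
```

Emit:
{"api": "apply_moves", "payload": {
  "series": [
    [0.0,[0,0,-0.0008],0],
    [0.0,[0,0,-0.0013],0],
    [0.0,[0,0,-0.0015],0]
  ]
}}

```text
time: 29.75
tool_pos: [539.3, -108.0, 75.5]
tcp_rot: [178.7, 0.2, 95.3]
ft_force: [-4.8, 0.6, 8.7]
finger_gap: 0.1
```

Emit:
{"api": "apply_moves", "payload": {
  "series": [
    [0.0,[0,0,-0.0008],0],
    [0.0,[0,0,-0.0013],0],
    [0.0,[0,0,-0.0016],0]
  ]
}}

```text
time: 30.12
tool_pos: [539.3, -108.0, 74.9]
tcp_rot: [178.7, 0.2, 95.3]
ft_force: [-5.5, 0.9, 10.8]
finger_gap: -0.1
```

Emit:
{"api": "apply_moves", "payload": {
  "series": [
    [0.0,[0,0,-0.0008],0],
    [0.0,[0,0,-0.0013],0],
    [0.0,[0,0,-0.0016],0]
  ]
}}

```text
time: 30.5
tool_pos: [539.3, -108.0, 74.8]
tcp_rot: [178.7, 0.2, 95.3]
ft_force: [-7.5, 2.2, 13.6]
finger_gap: -0.0
```

Emit:
{"api": "apply_moves", "payload": {
  "series": [
    [0.0,[0,0,0.01],0],
    [0.0,[0,0,0.05],0],
    [0.0,[0,0,0.1],0],
    [0.0,[-0.03,0.05,0.13],0],
    [0.0,[-0.06,0.1,0.14],0]
  ]
}}

```text
time: 31.12
tool_pos: [480.1, -7.6, 217.8]
tcp_rot: [178.4, 0.3, 95.2]
ft_force: [0.0, 1.4, -0.1]
finger_gap: -0.2
```

Emit:
{"api": "apply_moves", "payload": {
  "series": [
    [0.0,[-0.01,0.06,0],0],
    [0.0,[-0.02,0.12,0],0],
    [0.0,[-0.02,0.15,0],0],
    [0.0,[-0.02,0.15,0],0]
  ]
}}

```text
time: 31.62
tool_pos: [459.8, 144.4, 218.2]
tcp_rot: [178.4, 0.3, 95.4]
ft_force: [0.3, 0.3, 0.7]
finger_gap: -0.0
```

```bash
python3 v.py k9
python3 - <<'E'
from h import *
p=optics.snapshot("scene"); cv2.imwrite("pics/fin.png",p["color"])
E
```

```text
[460.15850947 142.20927541 217.97325744] [178.404956     0.30586194  95.24403668] [ 0.46319417 -0.44914513 -1.03365404] [-0.03995485  0.0064302   0.00536913] -0.3528810746213333
```

View pics/k9s.png

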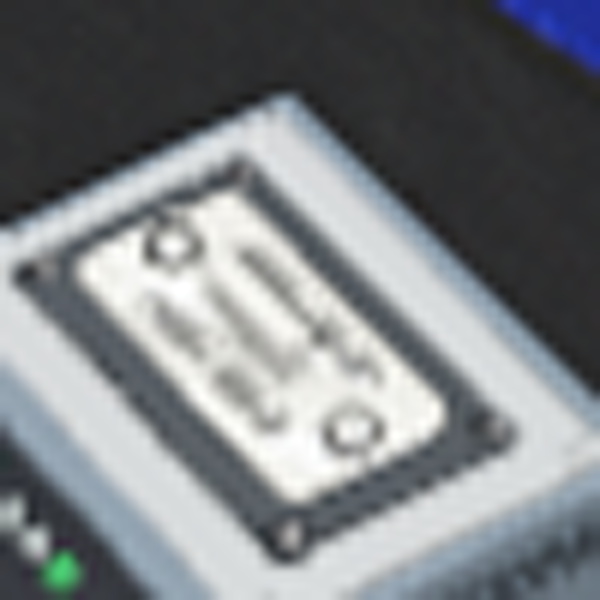

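View pics/k9t.png

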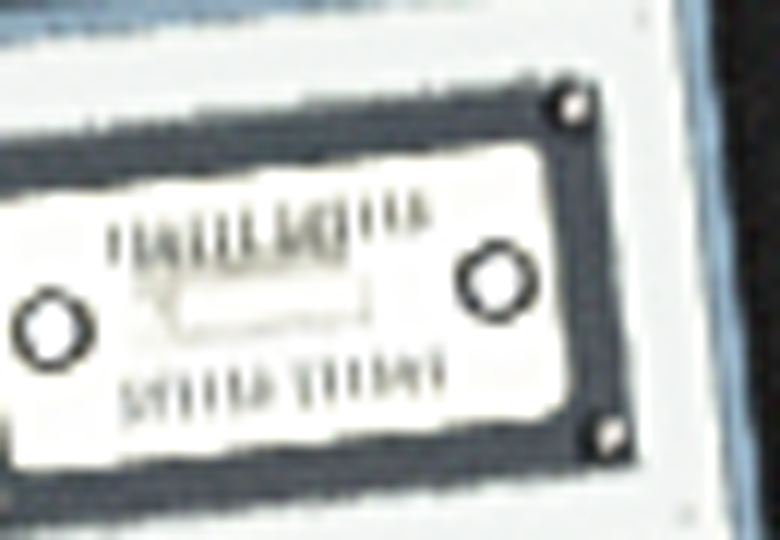

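View pics/fin.png

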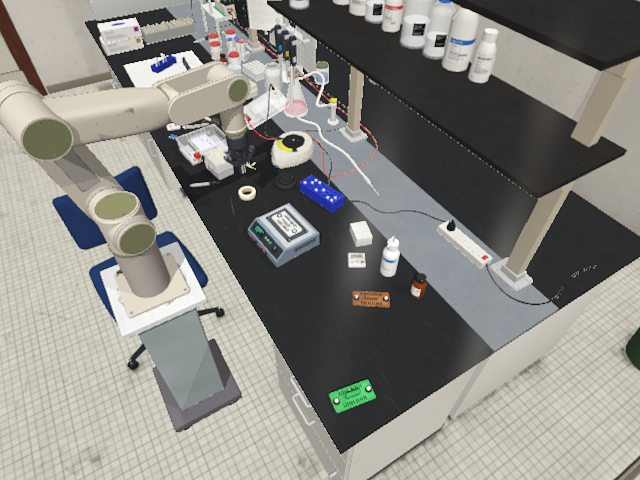

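```bash
python3 -c "
from h import *
print(hand_in())"
```

```text
the job is handed in; nothing more can be done
None
```

The white vent cover is on the charcoal frame with both rivets locked, and I handed the job in at about 32 s. The hand-in reports no verdict.

**What I did**
- I gripped the cover by its rib, turned it about 32° to match the frame, and lowered it in small steps until it stopped at about 8 N.
- At that depth it was captive, with about 1.5 mm of play in both x and y, so both shanks were in their holes. I then released it.
- I pushed each pin with the closed fingertips. The force held at about 9 N, then rose to a hard stop at 14.8 N on pin a and 13.6 N on pin b.

**Last checks**
- **Pins:** both stopped at the same height, a tool reading of about 74.8 mm, after roughly 8 mm of travel. The final pictures show both heads flush in their black rings.
- **Cover:** it sits centred and square on the frame. The other items look where they were in the final scene picture, though I did not measure them.

**What disagreed**
- **Fingertip height:** the fingertips touched about 28 mm higher than the tool reading and `r.tip_extent` imply. My first closes missed the rib, and one closed touch pressed down on the cover with about 12.5 N. I found the grasp height by touch and used relative heights after that.
- **Seated height:** comparing the two cameras before I pressed the pins put the cover about 1–2 mm higher than fully seated. That is within their calibration error, and the contact heights agree with it being home.
- **Tool tilt:** the tool leaned about 1–1.5° for the rest of the job after the carry. It did not hinder the fit.

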